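# Load the brush-back drilling jig

## Robot

A 6-joint arm with a two-finger parallel gripper is mounted at the origin on the work surface. World frame = base frame: x ahead of the robot, y to its left, z up, the work surface at z = 0. Lengths are in m, angles in rad, forces in N, time in s.
With the tool pointing down it reaches from about 0.275 to 0.775 m from the base axis. Payload 14.6 kg.
Tool frame: the origin (TCP) lies midway between the tips of the shut fingers; the grasp point (between the pads) lies 19 mm behind it; z points along the fingers, y is the line along which they close (so a half turn about z gives the same grasp; the last joint's range is limited). The gripper opens to 85 mm and grips with 20 to 120 N. Pads are 22 mm wide; open, the fingers measure 114 mm over their backs; the gripper's body (76 mm by 85 mm) begins 54 mm behind the grasp point. The pads swing forward as they close: fully open they stand 13 mm farther back than shut.
Start: joints at [1.102, 0.263, -0.048, 1.259, 0, 1.415], TCP at [0.162, 0.499, 0.231] pointing down, gripper open.
Joint ranges: [-2.65, 2.65], [-0.89, 1.7], [-1.18, 1.37], [-2.13, 2.11], [-1.35, 1.29], [-3.14, 3.14]. Speed limits (rad/s): [1.89, 1.89, 2.57, 2.79, 3.14, 3.14].

## Interface

Orientations are given as a rotation vector (axis times angle).
In Python, from station import sensors, cams, hand_in gives the robot as it stands.
- The arm moves only by the tool servo_tool, never from a script. Its argument "steps" is a list of rows, each a list of 7 numbers: the shift along the tool's x, y, z in units of 400 mm (1.0 is 400 mm), then the turn, a rotation vector about the tool's x, y, z in units of 180 degrees (1.0 is 180 degrees), then the opening, from -1 (shut) to 1 (fully open). In form: [[tx, ty, tz, ax, ay, az, claw], ...]. A call has 1 to 5 rows; each row is the pose to reach, as a shift and turn from the pose commanded when the call began, along the tool's axes at that moment, turning the shorter way round; what a row does not reach only later rows make up. A row lasts 1/12 s, in which the tool goes at most 41.7 mm and 7.16 degrees, less where a joint would pass 70% of its speed; a pose out of reach is approached as far as the arm can. A call with a number of a shift or a turn outside -1 to 1 is refused whole. A call with a gripper value outside its range is refused whole. The fingers move at their own pace and stop on an object; the grip force is fixed at half the most. Time passes only in rows, so rows that repeat a pose let the fingers close. It gives the time, the measured TCP pose, the force, the opening and the grip force at its end, in the units of the state.
- sensors.get_obs(): the state, without advancing time (a new reading comes with each control period).
- cams.grab_frame(name): name is "scene" or "top"; returns (picture, depth): 420x560x3 uint8, red, green, blue; 420x560 float32, m along the optical axis (not along the pixel's ray), 0 where there is no reading.
- cams.camera_params(name): a dict with "fx", "fy", "cx", "cy" (pixels), "T" (4x4, takes a point from camera to world coordinates). Camera axes: x right, y down, z forward; pixel columns grow to the right and rows downward; lengths in m; the calibration is good to about 2 mm. A picture is of the moment at which its call begins. camera_params takes no time and is no camera call.
- hand_in(): hands the job in; it is judged then, once.
The state is a dict: "clock": time; "joint_positions": joint angles; "qd": joint speeds; "effort": joint torques, N m; "position": TCP position; "eef_rot": TCP orientation; "ft_force": force on the tool from outside, world axes, zero at the start; "wrist_torque": the same for the moment, N m; "opening": opening from 0.0 (shut) to 1.0 (fully open); "gripper_force": force on a finger pad.
Only numpy, scipy, OpenCV 4.12 (cv2) and the standard library are available. Lean on these libraries where they do the work, as an engineer would, in place of code of your own. Each camera call takes 0.05 s, during which the arm holds its last target. There are 200 camera calls.

## Task

Clear the caddy off the drilling jig by hanging it by its handle across both prongs of the yellow hook stand, then lift every brush back out of the mould and lay each, socket up, in its own bay of the jig, pushed fully home against both the far fence and the blue side stop. Once all of them are registered, swing the red vacuum lever fully over, away from the robot; at the end the backs must still be home, and the tools, bottles and other things on the bench left where they are.

Things in the scene. Friction and masses are not known exactly. Their poses are not given: they have to be found in the camera images.
- mould: fixed aluminium mould block 350 x 190 x 24 mm (x, y, z), origin at the centre of its underside on the bench. Four open rectangular cavities in its top, 134 x 50 mm (long along x), 14 mm deep (floor 10 mm above the bench), centred at x = +-80, y = +-41 mm; two or three hold a brush back, the others are empty.
- back1: moulded brush back (may be absent): light wood-coloured bar 130 x 46 x 30 mm (x, y, z), square ends, with a round black handle socket, 30 mm across, standing 14 mm higher on its middle. 0.08 to 0.17 kg. Origin at the centre of its underside, x along it, z towards the socket. Starts in a mould cavity with 2 mm play all round, its upper 16 mm standing out; grip it there across its width.
- back2: moulded brush back (may be absent): light wood-coloured bar 130 x 46 x 30 mm (x, y, z), square ends, with a round black handle socket, 30 mm across, standing 14 mm higher on its middle. 0.08 to 0.17 kg. Origin at the centre of its underside, x along it, z towards the socket. Starts in a mould cavity with 2 mm play all round, its upper 16 mm standing out; grip it there across its width.
- back3: moulded brush back (may be absent): light wood-coloured bar 130 x 46 x 30 mm (x, y, z), square ends, with a round black handle socket, 30 mm across, standing 14 mm higher on its middle. 0.08 to 0.17 kg. Origin at the centre of its underside, x along it, z towards the socket. Starts in a mould cavity with 2 mm play all round, its upper 16 mm standing out; grip it there across its width.
- back4: moulded brush back (may be absent): light wood-coloured bar 130 x 46 x 30 mm (x, y, z), square ends, with a round black handle socket, 30 mm across, standing 14 mm higher on its middle. 0.08 to 0.17 kg. Origin at the centre of its underside, x along it, z towards the socket. Starts in a mould cavity with 2 mm play all round, its upper 16 mm standing out; grip it there across its width.
- jig: fixed drilling jig: grey bed plate 12 mm thick, x -130 to +105 mm, y -250 to +150 mm about its origin, which lies at bench level. Far stop: an aluminium fence along y with its near face at x = +80 mm. Each of the three bays has a blue side stop bar 12 mm wide, x -33 to +57 mm, on its +y side. All stops stand 12 mm above the bed.
- bay1 (a point): left (+y) bay of the jig: point on the bed's surface (12 mm above the bench) where the centre of a back's underside lies when the back, along the jig's x, has its end against the far fence (65 mm ahead, +x) and its side against the blue stop (23 mm to the left, +y). Axes as the jig. Bays are 100 mm apart; any back may go in any bay.
- bay2 (a point): middle bay of the jig: point on the bed's surface (12 mm above the bench) where the centre of a back's underside lies when the back, along the jig's x, has its end against the far fence (65 mm ahead, +x) and its side against the blue stop (23 mm to the left, +y). Axes as the jig. Bays are 100 mm apart; any back may go in any bay.
- bay3 (a point): right (-y) bay of the jig: point on the bed's surface (12 mm above the bench) where the centre of a back's underside lies when the back, along the jig's x, has its end against the far fence (65 mm ahead, +x) and its side against the blue stop (23 mm to the left, +y). Axes as the jig. Bays are 100 mm apart; any back may go in any bay.
- lever (a joint): vacuum lever with a red handle at the right (-y) edge of the jig bed, on a small block. 0 (off) leaning to the jig's -x, 1.0 rad (on) leaning to its +x; it pivots about the jig's y axis, starts near 0 and stays where it is left.
- lever_tip (a point): centre of the lever's red ball (26 mm across), 80 mm from the pivot on a thin steel rod; the pivot is fixed, about 34 mm above the bench. Under 2 N at the ball moves it.
- caddy: red open caddy 116 x 66 x 55 mm (x, y, z), brass ferrules fixed inside, 0.3 kg. Rigid steel arch handle: a straight round bar, 10 mm thick, along the caddy's x, 125 mm above its underside, legs at x = +-53 mm. Origin at the centre of its underside. It starts standing on the jig bed in the middle bay, between the stops.
- caddy_bar (a point): centre of the caddy's handle bar
- hook: fixed yellow hook stand, origin at the foot of its post. Two level steel prongs, 10 mm thick, at y = +-30 mm, point to the stand's -x, axes 190 mm above the bench, from a cross bar at x = -18 to x = -100 mm; their tips (x = -108 mm) turn up, tops 19 mm above the prong axis. The space between the prongs is open, so a gripper fits there.
- saddle (a point): between the two prongs, where the centre of the caddy's handle bar lies when it rests across both prongs (200 mm above the bench, 65 mm before the post). Axes as the stand.
- glue1: white glue bottle with a yellow label, 60 mm across, 190 mm tall, at the back; leave it alone
- jar: amber glass jar, 60 mm across, 80 mm tall, at the back; leave it alone
- screwdriver: screwdriver with a red handle, 180 mm, lying between the robot and the mould; leave it alone
- mallet: blue-headed mallet with a yellow handle, 260 mm, lying behind the jig; leave it alone

How it is judged:
On the way, in this order (a step that is already met when the one before it is completed fails the run):
1. the caddy hangs by its handle on the hook stand (x of caddy_bar in the frame of saddle between -0.04 and 0.04 m and y of caddy_bar in the frame of saddle between -0.02 and 0.02 m and z of caddy_bar in the frame of saddle between -0.008 and 0.008 m and angle between caddy's own z axis and vertical below 0.25 rad and contact force between caddy and hook above 0.5 N), for 0.2 s.
2. every brush back lies in a bay, against both stops (((x of back1 in the frame of bay1 between -0.0025 and 0.0025 m and y of back1 in the frame of bay1 between -0.0025 and 0.0025 m and z of back1 in the frame of bay1 between -0.003 and 0.004 m and angle between the x axis of back1 and the x axis of bay1, either way round below 0.03 rad and angle between back1's own z axis and vertical below 0.06 rad) or (x of back1 in the frame of bay2 between -0.0025 and 0.0025 m and y of back1 in the frame of bay2 between -0.0025 and 0.0025 m and z of back1 in the frame of bay2 between -0.003 and 0.004 m and angle between the x axis of back1 and the x axis of bay2, either way round below 0.03 rad and angle between back1's own z axis and vertical below 0.06 rad) or (x of back1 in the frame of bay3 between -0.0025 and 0.0025 m and y of back1 in the frame of bay3 between -0.0025 and 0.0025 m and z of back1 in the frame of bay3 between -0.003 and 0.004 m and angle between the x axis of back1 and the x axis of bay3, either way round below 0.03 rad and angle between back1's own z axis and vertical below 0.06 rad)) and ((x of back2 in the frame of bay1 between -0.0025 and 0.0025 m and y of back2 in the frame of bay1 between -0.0025 and 0.0025 m and z of back2 in the frame of bay1 between -0.003 and 0.004 m and angle between the x axis of back2 and the x axis of bay1, either way round below 0.03 rad and angle between back2's own z axis and vertical below 0.06 rad) or (x of back2 in the frame of bay2 between -0.0025 and 0.0025 m and y of back2 in the frame of bay2 between -0.0025 and 0.0025 m and z of back2 in the frame of bay2 between -0.003 and 0.004 m and angle between the x axis of back2 and the x axis of bay2, either way round below 0.03 rad and angle between back2's own z axis and vertical below 0.06 rad) or (x of back2 in the frame of bay3 between -0.0025 and 0.0025 m and y of back2 in the frame of bay3 between -0.0025 and 0.0025 m and z of back2 in the frame of bay3 between -0.003 and 0.004 m and angle between the x axis of back2 and the x axis of bay3, either way round below 0.03 rad and angle between back2's own z axis and vertical below 0.06 rad)) and ((x of back3 in the frame of bay1 between -0.0025 and 0.0025 m and y of back3 in the frame of bay1 between -0.0025 and 0.0025 m and z of back3 in the frame of bay1 between -0.003 and 0.004 m and angle between the x axis of back3 and the x axis of bay1, either way round below 0.03 rad and angle between back3's own z axis and vertical below 0.06 rad) or (x of back3 in the frame of bay2 between -0.0025 and 0.0025 m and y of back3 in the frame of bay2 between -0.0025 and 0.0025 m and z of back3 in the frame of bay2 between -0.003 and 0.004 m and angle between the x axis of back3 and the x axis of bay2, either way round below 0.03 rad and angle between back3's own z axis and vertical below 0.06 rad) or (x of back3 in the frame of bay3 between -0.0025 and 0.0025 m and y of back3 in the frame of bay3 between -0.0025 and 0.0025 m and z of back3 in the frame of bay3 between -0.003 and 0.004 m and angle between the x axis of back3 and the x axis of bay3, either way round below 0.03 rad and angle between back3's own z axis and vertical below 0.06 rad)) and ((x of back4 in the frame of bay1 between -0.0025 and 0.0025 m and y of back4 in the frame of bay1 between -0.0025 and 0.0025 m and z of back4 in the frame of bay1 between -0.003 and 0.004 m and angle between the x axis of back4 and the x axis of bay1, either way round below 0.03 rad and angle between back4's own z axis and vertical below 0.06 rad) or (x of back4 in the frame of bay2 between -0.0025 and 0.0025 m and y of back4 in the frame of bay2 between -0.0025 and 0.0025 m and z of back4 in the frame of bay2 between -0.003 and 0.004 m and angle between the x axis of back4 and the x axis of bay2, either way round below 0.03 rad and angle between back4's own z axis and vertical below 0.06 rad) or (x of back4 in the frame of bay3 between -0.0025 and 0.0025 m and y of back4 in the frame of bay3 between -0.0025 and 0.0025 m and z of back4 in the frame of bay3 between -0.003 and 0.004 m and angle between the x axis of back4 and the x axis of bay3, either way round below 0.03 rad and angle between back4's own z axis and vertical below 0.06 rad))), for 0.2 s.
3. the vacuum lever is swung over (value of joint lever above 0.8 rad), for 0.2 s.
At the end, for the whole second after the job is handed in: All backs present at rest, socket up, one per bay, within 2.5 mm of both stops and 0.03 rad of square; caddy still, hung upright (0.25 rad) by its bar on both prongs, bar within 40 mm of the saddle along and 20 mm across the prongs; lever past 0.8 rad (all of step 1 and all of step 2 and linear speed of caddy below 0.05 m/s and linear speed of each of back1, back2, back3, back4 below 0.02 m/s and value of joint lever above 0.8 rad); the robot touches nothing.
It fails at once if the listed glue bottle, jar, screwdriver or mallet is moved by more than 40 mm (distance of any of glue1, jar, screwdriver, mallet from where it was at the start of the episode above 0.04 m).
Of back1, back2, back3, back4 only 2 to 3 are there at a start; the rules pass over those that are not, and their reading is None.
At some moment in a run one of back1, back2, back3, back4 may be knocked a few centimetres aside while the robot is not near it.
It also fails if it takes over 210 s, if anything falls off the work surface, if the arm or the gripper's body presses on something with over 40 N, if the wrist force passes 120 N, or if a joint passes its speed limit or range.

## Working session

There is one attempt and no reset: what is moved stays moved. The work goes in short steps, Python scripts to look and compute and a tool call to move; the robot and the scene stay as the last step left them, time stands still between calls to the robot, and variables do not carry over. Pictures are saved under pics/ and viewed, at most 14 in all, crops included, and the job is handed in when it is done.

Besides the shell and the picture viewer there is one more tool, called as a command line: name --pt "numbers of a row" for each row, then --argument value for the rest. servo_tool: Moves the arm, as the interface text tells. Shifts and turns lie within -1 to 1; 1 stands for 400 mm of shift or 180 degrees of turn. Its arguments: {"type":"object","properties":{"steps":{"type":"array"}},"required":["steps"]}

```bash
mkdir -p pics; cat > h.py <<'E'
import numpy as np, cv2
from station import sensors, cams
def grab(n,save=None):
    im,d=cams.grab_frame(n)
    if save: cv2.imwrite(f'pics/{save}.png',im[:,:,::-1])
    return im,d
def cloud(n,d):
    p=cams.camera_params(n); v,u=np.mgrid[:d.shape[0],:d.shape[1]]
    P=np.stack([(u-p['cx'])/p['fx']*d,(v-p['cy'])/p['fy']*d,d,np.ones_like(d)],-1)
    return (P@p['T'].T)[...,:3]
def ray(n,u,v,z):
    p=cams.camera_params(n);T=p['T']
    r=T[:3,:3]@np.array([(u-p['cx'])/p['fx'],(v-p['cy'])/p['fy'],1]);o=T[:3,3]
    return o+r*(z-o[2])/r[2]
E
python3 - <<'E'
from h import *
for n in ['scene','top']:
    im,d=grab(n,n+'0'); np.savez(n+'0.npz',im=im,d=d); p=cams.camera_params(n); print(n,p['fx'],p['cx'],p['cy'],p['T'].round(3).tolist())
o=sensors.get_obs();print({k:np.round(v,3) for k,v in o.items()})
E
```

```text
scene 457.94240737249066 277.0265691085933 212.12358592484773 [[-0.031, 0.831, -0.556, 1.265], [0.999, 0.035, -0.005, 0.003], [0.015, -0.556, -0.831, 1.168], [0.0, 0.0, 0.0, 1.0]]
top 425.17630678745076 274.9058082142076 203.7493318322461 [[-0.03, -0.995, 0.091, 0.499], [-0.999, 0.029, -0.014, 0.022], [0.011, -0.091, -0.996, 1.305], [0.0, 0.0, 0.0, 1.0]]
{'clock': np.float64(0.1), 'joint_positions': array([ 1.102,  0.263, -0.049,  1.259,  0.   ,  1.416]), 'qd': array([-0.   , -0.004,  0.003,  0.002,  0.002, -0.001]), 'effort': array([ 4.0000e-03, -6.3858e+01,  3.8506e+01,  1.0000e-02, -0.0000e+00,
        0.0000e+00]), 'position': array([0.162, 0.499, 0.231]), 'eef_rot': array([-4.910e-01, -3.103e+00,  1.000e-03]), 'ft_force': array([0.379, 0.68 , 0.618]), 'wrist_torque': array([ 0.046, -0.034,  0.005]), 'gripper_force': np.float64(0.0), 'opening': np.float64(1.004)}
```

View pics/scene0.png

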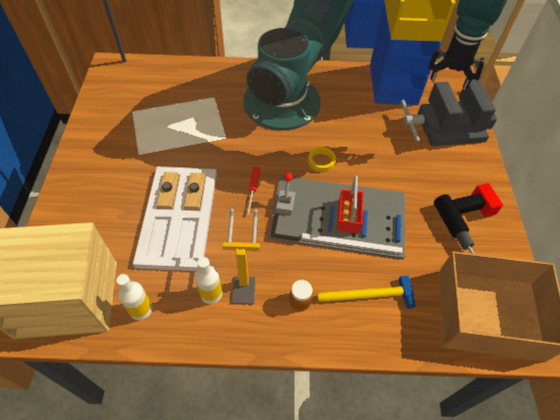

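View pics/top0.png

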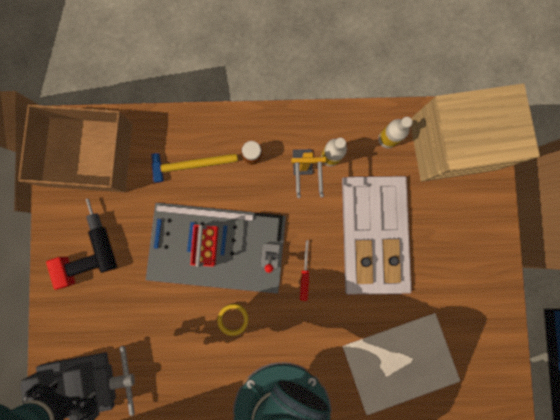

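The top view shows two backs in the near cavities of the mould at about (365,261) and (393,261), and the caddy in the middle bay at about (204,244). The lever ball is at about (269,268), and the hook prongs run from (297,195) and (322,195) up to the cross bar near (308,160).

```bash
python3 - <<'E'
from h import *
f=np.load('top0.npz');im,d=f['im'],f['d'];W=cloud('top',d)
hsv=cv2.cvtColor(im,cv2.COLOR_RGB2HSV);Z=W[...,2]
def rect(m,name,box,z=None,k=0):
    x0,y0,x1,y1=box;mm=np.zeros(m.shape,np.uint8);mm[y0:y1,x0:x1]=m[y0:y1,x0:x1]
    n,l,s,c=cv2.connectedComponentsWithStats(mm)
    if n<2: print(name,'none');return
    for i in np.argsort(-s[1:,4])[:max(k,1)]+1:
        q=l==i
        zz=z if z is not None else np.median(Z[q])
        v,u=np.nonzero(q); P=np.array([ray('top',a,b,zz)[:2] for a,b in zip(u,v)],np.float32)
        r=cv2.minAreaRect(P*1000); print(name,'n',s[i,4],'zmed',np.median(Z[q]).round(4),'ctr',np.round(r[0],1),'size',np.round(r[1],1),'ang',round(r[2],2),'mean',(P.mean(0)*1000).round(1))
H,S,V=[hsv[...,i].astype(int) for i in range(3)]
rect((Z>.004)&(Z<.06),'bed',(140,195,290,300),.012)
rect((Z>.004)&(Z<.06),'mould',(335,165,420,300),.024)
rect((Z>.030)&(Z<.048),'backs',(345,232,410,292),.040,3)
rect((Z>.046)&(Z<.07),'sock',(345,232,410,292),.054,3)
rect((H>100)&(H<125)&(S>110)&(V>50),'blue',(145,205,290,295),.024,4)
rect((V>150)&(S<60),'fence',(145,195,290,240),.024,2)
rect((Z>.05),'caddy>5cm',(170,205,240,280),None,3)
rect((Z>.10),'caddy>10cm',(170,205,240,280),.13,3)
rect((Z>.16),'hook>16cm',(285,140,326,205),None,3)
rect((Z>.03)&(Z<.14),'lever',(250,225,290,285),None,3)
rect(((H<6)|(H>174))&(S>160)&(V>110),'redball',(255,255,285,285),None,2)
print('bench',np.median(Z[300:330,290:330]))
cv2.imwrite('pics/crop1.png',cv2.resize(im[130:300,140:340,::-1],None,fx=4,fy=3.5,interpolation=cv2.INTER_CUBIC))
E
```

```text
Traceback (most recent call last):
  File "h.py", line 12, in ray
    p=cams.camera_params(n);T=p['T']
ValueError: time passes only in moves, steps and waits
```

```bash
python3 - <<'E'
s=open('h.py').read().replace("cams.camera_params(n)","par(n)").replace("def grab(","_c={}\ndef par(n):\n    if n not in _c: _c[n]=cams.camera_params(n)\n    return _c[n]\ndef grab(",1)
s+='''
def rects(n,m,name,box,z=None,k=1,Z=None):
    x0,y0,x1,y1=box;mm=np.zeros(m.shape,np.uint8);mm[y0:y1,x0:x1]=m[y0:y1,x0:x1]
    c,l,s,_=cv2.connectedComponentsWithStats(mm)
    if c<2: print(name,'none');return
    for i in np.argsort(-s[1:,4])[:k]+1:
        q=l==i; zz=z if z is not None else np.median(Z[q])
        v,u=np.nonzero(q); P=np.array([ray(n,a,b,zz)[:2] for a,b in zip(u,v)],np.float32)*1000
        r=cv2.minAreaRect(P); print(name,'n',s[i,4],'zmed',np.median(Z[q]).round(4),'ctr',np.round(r[0],1),'size',np.round(r[1],1),'ang',round(r[2],2),'mean',P.mean(0).round(1))
'''
open('h.py','w').write(s)
E
cat > m.py <<'E'
from h import *
f=np.load('top0.npz');im,d=f['im'],f['d'];W=cloud('top',d)
hsv=cv2.cvtColor(im,cv2.COLOR_RGB2HSV);Z=W[...,2]
H,S,V=[hsv[...,i].astype(int) for i in range(3)]
def rect(m,name,box,z=None,k=1): rects('top',m,name,box,z,k,Z)
rect((Z>.004)&(Z<.06),'bed',(140,195,290,300),.012)
rect((Z>.004)&(Z<.06),'mould',(335,165,420,300),.024)
rect((Z>.030)&(Z<.048),'backs',(345,232,410,292),.040,3)
rect((Z>.046)&(Z<.07),'sock',(345,232,410,292),.054,3)
rect((H>100)&(H<125)&(S>110)&(V>50),'blue',(145,205,290,295),.024,4)
rect((V>150)&(S<60),'fence',(145,195,290,240),.024,2)
rect((Z>.05),'caddy>5cm',(170,205,240,280),None,3)
rect((Z>.10),'caddy>10cm',(170,205,240,280),.13,3)
rect((Z>.16),'hook>16cm',(285,140,326,205),None,3)
rect((Z>.03)&(Z<.14),'lever',(250,225,290,285),None,3)
rect(((H<6)|(H>174))&(S>160)&(V>110),'redball',(255,255,285,285),None,2)
print('bench',np.median(Z[300:330,290:330]))
cv2.imwrite('pics/crop1.png',cv2.resize(im[130:300,140:340,::-1],None,fx=4,fy=3.5,interpolation=cv2.INTER_CUBIC))
E
python3 m.py
```

```text
bed n 9340 zmed 0.0134 ctr [492.4 191.5] size [425.  246.5] ang 82.3 mean [489.4 184.3]
mould n 7427 zmed 0.0242 ctr [ 515.8 -294.7] size [202.7 359.5] ang 88.96 mean [ 513.2 -296.3]
backs n 620 zmed 0.0401 ctr [ 435.2 -254.8] size [ 47.5 126.9] ang 87.3 mean [ 434.8 -253.7]
backs n 619 zmed 0.0402 ctr [ 435.6 -336.2] size [ 48.4 127. ] ang 89.11 mean [ 435.5 -335.8]
backs n 3 zmed 0.0301 ctr [ 514.  -225.8] size [8.3 0. ] ang 42.96 mean [ 514.  -225.8]
sock n 88 zmed 0.0544 ctr [ 436.  -335.5] size [28.6 29.4] ang 42.21 mean [ 435.9 -337. ]
sock n 86 zmed 0.0545 ctr [ 435.5 -254.6] size [30.7 27.1] ang 43.0 mean [ 435.3 -255.1]
sock n 2 zmed 0.048 ctr [ 474.2 -325.8] size [4.2 0. ] ang 132.37 mean [ 474.2 -325.8]
blue n 109 zmed 0.0238 ctr [536.1 358.1] size [11.9 81.6] ang 82.62 mean [536.1 358.4]
blue n 91 zmed 0.0249 ctr [510.9 160.9] size [ 9.9 84.6] ang 83.22 mean [512.3 161.1]
blue n 62 zmed 0.0259 ctr [523.2 261.4] size [ 7.7 84.3] ang 81.54 mean [522.4 261.7]
fence n 499 zmed 0.0244 ctr [594.5 217.8] size [290.9  16.8] ang 82.62 mean [595.8 225.6]
fence n 7 zmed 0.1434 ctr [
[... 438 characters left out ...]
 zmed 1.3053 ctr [598.2 251.3] size [0. 0.] ang 0.0 mean [598.2 251.3]
caddy>10cm n 1 zmed 1.3053 ctr [592.2 234.8] size [0. 0.] ang 0.0 mean [592.2 234.8]
hook>16cm n 497 zmed 0.196 ctr [675.7 -84.4] size [119.2  88.2] ang 0.87 mean [688.  -84.2]
hook>16cm n 1 zmed 1.3053 ctr [498.6  21.7] size [0. 0.] ang 0.0 mean [498.6  21.7]
hook>16cm n 1 zmed 1.3053 ctr [498.6  21.7] size [0. 0.] ang 0.0 mean [498.6  21.7]
lever n 432 zmed 0.0392 ctr [454.4  25.2] size [49.5 84.4] ang 83.03 mean [457.9  24.8]
lever n 1 zmed 0.0301 ctr [505.9  -2.5] size [0. 0.] ang 0.0 mean [505.9  -2.5]
redball n 51 zmed 0.1177 ctr [429.   29.2] size [19.6 19.4] ang 43.56 mean [429.2  28.4]
bench 0.0008471811107646499
```

View pics/crop1.png

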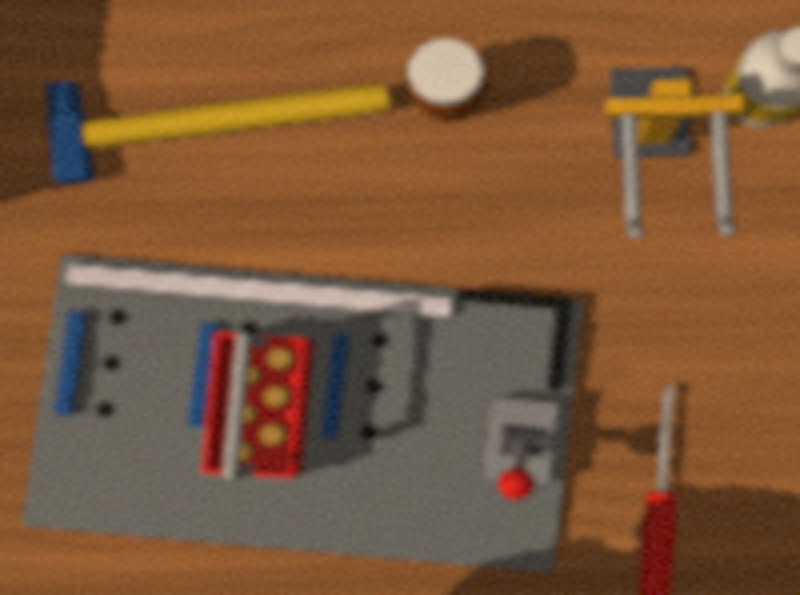

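The crop shows the jig turned about -7.4°, the caddy bar near crop (240,405), and the prongs at crop x≈631 and 722. I'll start moving towards the caddy.

servo_tool --pt "-0.4 -0.165 0 0 0 -0.068 1" --pt "-0.4 -0.165 0 0 0 -0.068 1" --pt "-0.4 -0.165 0 0 0 -0.068 1" --pt "-0.4 -0.165 0 0 0 -0.068 1" --pt "-0.4 -0.165 0 0 0 -0.068 1"

```text
clock: 0.52
position: [0.2968, 0.3843, 0.2311]
eef_rot: [0.162, 3.137, -0.001]
ft_force: [0.6, -0.2, -0.8]
opening: 1.002
gripper_force: 0.0
```

```bash
cat >> h.py <<'E'
from scipy.spatial.transform import Rotation as R
def pose():
    o=sensors.get_obs();return np.array(o['position']),R.from_rotvec(o['eef_rot'])
def rel(p0,r0,p,a):
    "row numbers taking pose (p0,r0) to position p, tool down with tool x at a degrees"
    a=np.deg2rad(a);r=R.from_matrix(np.array([[np.cos(a),np.sin(a),0],[np.sin(a),-np.cos(a),0],[0,0,-1]]))
    return np.round(np.r_[r0.inv().apply(np.array(p)-p0)/.4,(r0.inv()*r).as_rotvec()/np.pi],4)
def down(a):
    a=np.deg2rad(a);return R.from_matrix(np.array([[np.cos(a),np.sin(a),0],[np.sin(a),-np.cos(a),0],[0,0,-1]]))
def chain(ps):
    p0,r0=pose();print('now',p0.round(4),np.rad2deg(np.arctan2(*r0.as_matrix()[[1,0],0])).round(2))
    for p,a in ps:
        print(p,a,rel(p0,r0,p,a).tolist()); p0,r0=np.array(p),down(a)
E
python3 - <<'E'
from h import *
f=np.load('top0.npz');im,d=f['im'],f['d'];Z=cloud('top',d)[...,2]
for z,n in ((.19,'prongs'),):
    for (u,v) in ((297,163),(298.5,196),(319.5,161.5),(321.5,196)): print(n,ray('top',u,v,z).round(4))
m=(Z>.17)&(Z<.22)
for box in ((285,166,308,200),(309,166,335,200)):
    rects('top',m,'prong',box,.195,1,Z)
for v in range(164,200,4):
    r=[]
    for a,b in ((285,309),(309,332)):
        u=np.nonzero(m[v,a:b])[0]+a
        if len(u): r+=[len(u),*ray('top',u.mean(),v,.193)[:2].round(4)]
    print(v,r)
hs=cv2.cvtColor(im,cv2.COLOR_RGB2HSV)
rects('top',(hs[...,0]>15)&(hs[...,0]<32)&(hs[...,1]>150)&(Z>.17),'xbar',(280,140,345,175),.19,2,Z)
rects('top',Z>.15,'glue',(327,130,350,170),.19,2,Z)
chain([((.4978,.213,.200),174.3),((.4978,.213,.118),174.3)])
E
```

```text
prongs [ 0.7074 -0.0561  0.19  ]
prongs [ 0.619  -0.0571  0.19  ]
prongs [ 0.7098 -0.1162  0.19  ]
prongs [ 0.6173 -0.1178  0.19  ]
prong n 119 zmed 0.1946 ctr [657.2 -54.7] size [82.8  9.7] ang 0.75 mean [657.4 -54.6]
prong n 118 zmed 0.1951 ctr [ 656.8 -114.3] size [80.2 10. ] ang 0.31 mean [ 657.8 -114.5]
164 [4, np.float64(0.7042), np.float64(-0.0545), 3, np.float64(0.7025), np.float64(-0.1142)]
168 [4, np.float64(0.6934), np.float64(-0.0541), 4, np.float64(0.6917), np.float64(-0.1151)]
172 [4, np.float64(0.6827), np.float64(-0.0538), 4, np.float64(0.681), np.float64(-0.1147)]
176 [3, np.float64(0.672), np.float64(-0.0547), 4, np.float64(0.6703), np.float64(-0.1143)]
180 [4, np.float64(0.6613), np.float64(-0.0557), 4, np.float64(0.6597), np.float64(-0.1139)]
184 [4, np.float64(0.6506), np.float64(-0.0553), 3, np.float64(0.649), np.float64(-0.1148)]
188 [4, np.float64(0.64), np.float64(-0.0549), 4, np.float64(0.6383), np.float64(-0.1157)]
192 [4, np.float64(0.6294), np.float64(-0.0546), 4, np.float64(0.6277), np.float64(-0.1152)]
196 [3, np.float64(0.6188), np.float64(-0.0555), 3, np.float64(0.617), np.float64(-0.1161)]
xbar n 227 zmed 0.1991 ctr [722.2 -84.4] size [28.5 88.6] ang 0.36 mean [718.2 -84.9]
xbar n 1 zmed 1.3053 ctr [687.9 -79.4] size [0. 0.] ang 0.0 mean [687.9 -79.4]
glue n 108 zmed 0.1893 ctr [ 757.1 -168.9] size [29.7 29.9] ang 88.44 mean [ 757.4 -169.3]
glue n 1 zmed 1.3053 ctr [ 690.7 -172.7] size [0. 0.] ang 0.0 mean [ 690.7 -172.7]
now [0.2968 0.3843 0.2311] 174.1
(0.4978, 0.213, 0.2) 174.3 [-0.5437, -0.3741, 0.0784, -0.0003, 0.0002, -0.0011]
(0.4978, 0.213, 0.118) 174.3 [0.0, 0.0, 0.205, 0.0, 0.0, 0.0]
```

servo_tool --pt "-0.27 -0.187 0.04 0 0 0 1" --pt "-0.27 -0.187 0.04 0 0 0 1" --pt "-0.27 -0.187 0.04 0 0 0 1" --pt "-0.27 -0.187 0.04 0 0 0 1" --pt "-0.27 -0.187 0.04 0 0 0 1"

```text
clock: 0.93
position: [0.3952, 0.3005, 0.2146]
eef_rot: [-0.163, -3.136, 0.001]
ft_force: [-0.9, -0.1, 0.1]
opening: 0.998
gripper_force: 0.0
```

servo_tool --pt "-0.274 -0.187 0.038 0 0 0 1" --pt "-0.274 -0.187 0.038 0 0 0 1" --pt "-0.274 -0.187 0.038 0 0 0 1" --pt "-0.274 -0.187 0.038 0 0 0 1" --pt "-0.274 -0.187 0.038 0 0 0 1"

```text
clock: 1.35
position: [0.4963, 0.216, 0.1994]
eef_rot: [-0.16, -3.137, 0.0]
ft_force: [-0.7, 0.5, 0.5]
opening: 1.001
gripper_force: 0.0
```

servo_tool --pt "0 0 0 0 0 0 1" --pt "0 0 0.1 0 0 0 1" --pt "0 0 0.2 0 0 0 1" --pt "0 0 0.205 0 0 0 1" --pt "0 0 0.205 0 0 0 1"

```text
clock: 1.77
position: [0.4933, 0.2175, 0.1177]
eef_rot: [-0.154, -3.134, 0.001]
ft_force: [0.8, 0.1, 1.1]
opening: 0.998
gripper_force: 0.0
```

servo_tool --pt "0 0 0 0 0 0 -1" --pt "0 0 0 0 0 0 -1" --pt "0 0 0 0 0 0 -1" --pt "0 0 0 0 0 0 -1" --pt "0 0 0 0 0 0 -1"

```text
clock: 2.18
position: [0.4958, 0.2167, 0.1189]
eef_rot: [0.157, 3.136, 0.001]
ft_force: [-0.4, -0.8, -0.7]
opening: 0.3
gripper_force: 0.0
```

servo_tool --pt "0 0 0 0 0 0 -1" --pt "0 0 0 0 0 0 -1" --pt "0 0 0 0 0 0 -1" --pt "0 0 0 0 0 0 -1" --pt "0 0 0 0 0 0 -1"

```text
clock: 2.6
position: [0.4956, 0.2164, 0.1186]
eef_rot: [0.158, 3.137, -0.0]
ft_force: [-1.8, -2.2, 6.0]
opening: 0.092
gripper_force: 58.5
```

```bash
python3 - <<'E'
from h import *
chain([((.4978,.213,.285),174.3),((.52,.06,.285),130),((.53,-.086,.285),90.6)])
E
```

```text
now [0.4956 0.2164 0.1186] 174.25
(0.4978, 0.213, 0.285) 174.3 [-0.0065, -0.008, -0.4161, -0.0, 0.0002, -0.0003]
(0.52, 0.06, 0.285) 130 [-0.0932, -0.3751, 0.0, 0.0, 0.0, 0.2461]
(0.53, -0.086, 0.285) 90.6 [-0.2957, -0.2155, 0.0, 0.0, 0.0, 0.2189]
```

servo_tool --pt "0 0 -0.05 0 0 0 -1" --pt "0 0 -0.15 0 0 0 -1" --pt "0 0 -0.25 0 0 0 -1" --pt "0 0 -0.35 0 0 0 -1" --pt "0 0 -0.416 0 0 0 -1"

```text
clock: 3.02
position: [0.4954, 0.2166, 0.288]
eef_rot: [0.157, 3.135, 0.001]
ft_force: [1.5, -0.0, -2.4]
opening: 0.094
gripper_force: 59.0
```

servo_tool --pt "-0.011 -0.05 0 0 0 0.031 -1" --pt "-0.022 -0.1 0 0 0 0.062 -1" --pt "-0.033 -0.15 0 0 0 0.093 -1" --pt "-0.043 -0.2 0 0 0 0.124 -1" --pt "-0.054 -0.248 0 0 0 0.155 -1"

```text
clock: 3.43
position: [0.5067, 0.1147, 0.2843]
eef_rot: [-0.916, -3.004, 0.0]
ft_force: [0.1, 0.4, -3.3]
opening: 0.094
gripper_force: 58.9
```

servo_tool --pt "-0.033 -0.039 0 0 0 0.031 -1" --pt "-0.065 -0.078 0 0 0 0.062 -1" --pt "-0.098 -0.116 0 0 0 0.093 -1" --pt "-0.131 -0.155 0 0 0 0.124 -1" --pt "-0.164 -0.194 0 0 0 0.155 -1"

```text
clock: 3.85
position: [0.5184, 0.0138, 0.2843]
eef_rot: [-1.614, -2.695, 0.0]
ft_force: [1.0, 0.0, -3.0]
opening: 0.091
gripper_force: 58.9
```

servo_tool --pt "-0.047 -0.019 0 0 0 0.031 -1" --pt "-0.094 -0.038 0 0 0 0.062 -1" --pt "-0.141 -0.057 0 0 0 0.093 -1" --pt "-0.188 -0.076 0 0 0 0.124 -1" --pt "-0.235 -0.095 0 0 0 0.155 -1"

```text
clock: 4.27
position: [0.5298, -0.087, 0.2843]
eef_rot: [-2.216, -2.226, 0.0]
ft_force: [0.4, 0.3, -4.2]
opening: 0.092
gripper_force: 58.9
```

```bash
python3 - <<'E'
from h import *
im,d=grab('top');W=cloud('top',d);Z=W[...,2]
hs=cv2.cvtColor(im,cv2.COLOR_RGB2HSV)
m=((hs[...,0]<6)|(hs[...,0]>174))&(hs[...,1]>150)&(hs[...,2]>60)
rects('top',m,'caddyred',(270,170,345,270),None,3,Z)
im2,d2=grab('scene','carry')
chain([((.53,-.086,.206),90.6),((.652,-.086,.206),90.6),((.652,-.086,.181),90.6)])
E
```

```text
caddyred n 164 zmed 0.2117 ctr [529.4 -38.7] size [28.1 68.7] ang 76.23 mean [530.  -39.7]
caddyred n 14 zmed 0.1173 ctr [432.9  20.8] size [ 5.5 13.7] ang 88.36 mean [431.5  21.4]
now [ 0.5301 -0.0883  0.2839] 90.21
(0.53, -0.086, 0.206) 90.6 [0.0059, -0.0001, 0.1948, -0.0003, 0.0001, -0.0022]
(0.652, -0.086, 0.206) 90.6 [-0.0032, 0.305, 0.0, 0.0, 0.0, 0.0]
(0.652, -0.086, 0.181) 90.6 [0.0, 0.0, 0.0625, 0.0, 0.0, 0.0]
```

View pics/carry.png

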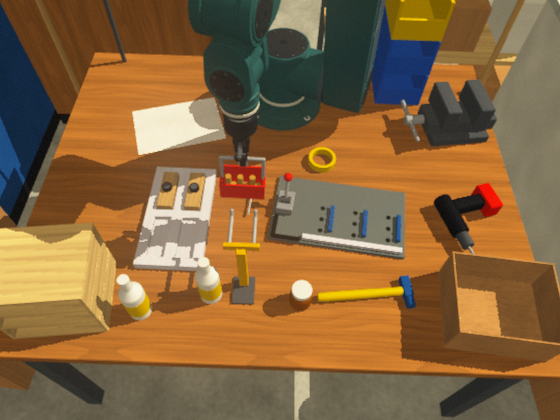

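The caddy hangs level from the gripper at about scene pixel (242,180), in front of the prongs. Now I'll lower it and slide it on.

servo_tool --pt "0.002 0 0.06 0 0 -0.002 -1" --pt "0.004 0 0.12 0 0 -0.002 -1" --pt "0.006 0 0.19 0 0 -0.002 -1" --pt "0.006 0 0.195 0 0 -0.002 -1" --pt "0.006 0 0.195 0 0 -0.002 -1"

```text
clock: 4.78
position: [0.5291, -0.0829, 0.2059]
eef_rot: [-2.2, -2.239, 0.002]
ft_force: [0.1, -1.1, -1.8]
opening: 0.091
gripper_force: 58.9
```

servo_tool --pt "0 0.06 0 0 0 0 -1" --pt "0 0.13 0 0 0 0 -1" --pt "0 0.2 0 0 0 0 -1" --pt "0 0.27 0 0 0 0 -1" --pt "0 0.305 0 0 0 0 -1"

```text
clock: 5.2
position: [0.655, -0.0814, 0.208]
eef_rot: [2.201, 2.239, 0.002]
ft_force: [1.2, -0.6, -2.2]
opening: 0.096
gripper_force: 59.0
```

servo_tool --pt "0 0 0 0 0 0 -1" --pt "0 0 0.02 0 0 0 -1" --pt "0 0 0.04 0 0 0 -1" --pt "0 0 0.056 0 0 0 -1" --pt "0 0 0.06 0 0 0 -1"

```text
clock: 5.62
position: [0.6508, -0.0815, 0.1815]
eef_rot: [-2.203, -2.238, 0.001]
ft_force: [-0.4, 0.3, -3.2]
opening: 0.091
gripper_force: 58.9
```

```bash
python3 - <<'E'
from h import *
im,d=grab('scene');cv2.imwrite('pics/hang.png',cv2.resize(im[100:340,120:320,::-1],None,fx=2.5,fy=2.5))
chain([((.652,-.086,.181),90.6)]); print(sensors.get_obs()['ft_force'])
E
```

```text
now [ 0.651  -0.0815  0.1817] 90.91
(0.652, -0.086, 0.181) 90.6 [-0.0113, 0.0024, 0.0018, -0.0005, -0.0001, 0.0017]
[-0.06369494  0.55461405 -2.76809496]
```

View pics/hang.png

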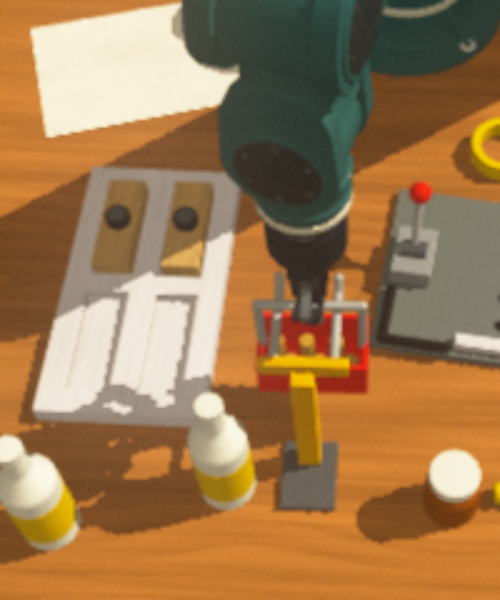

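The bar lies across both prongs, with the legs outside them. I'll seat it, open partway and rise.

servo_tool --pt "0 0 0.003 0 0 0 -1" --pt "0 0 0.005 0 0 0 -1" --pt "0 0 0.005 0 0 0 -0.6" --pt "0 0 0.005 0 0 0 -0.2" --pt "0 0 0.005 0 0 0 -0.2"

```text
clock: 6.08
position: [0.6522, -0.0817, 0.1809]
eef_rot: [2.203, 2.239, 0.001]
ft_force: [0.3, 0.2, -0.5]
opening: 0.398
gripper_force: 0.0
```

servo_tool --pt "0 0 0 0 0 0 -0.2" --pt "0 0 0 0 0 0 -0.2" --pt "0 0 -0.03 0 0 0 -0.2" --pt "0 0 -0.08 0 0 0 -0.2" --pt "0 0 -0.15 0 0 0 -0.2"

```text
clock: 6.5
position: [0.6512, -0.0814, 0.2397]
eef_rot: [-2.202, -2.237, 0.002]
ft_force: [-0.0, 0.1, 0.4]
opening: 0.399
gripper_force: 0.0
```

servo_tool --pt "0 -0.05 -0.05 0 0 0 0.2" --pt "0 -0.1 -0.05 0 0 0 0.4" --pt "0 -0.2 -0.05 0 0 0 0.6" --pt "0 -0.3 -0.05 0 0 0 0.6" --pt "0 -0.35 -0.05 0 0 0 0.6"

```text
clock: 6.92
position: [0.5085, -0.0834, 0.2608]
eef_rot: [-2.203, -2.239, 0.001]
ft_force: [0.4, -0.4, 0.4]
opening: 0.801
gripper_force: 0.0
```

```bash
cat > look.py <<'E'
from h import *
im,d=grab('top');Z=cloud('top',d)[...,2]
rects('top',(Z>.030)&(Z<.048),'backs',(337,165,415,295),.040,3,Z)
rects('top',(Z>.046)&(Z<.07),'sock',(337,165,415,295),.054,3,Z)
rects('top',(Z>.004)&(Z<.03),'mould',(335,165,420,300),.024,1,Z)
m=(Z>.197)&(Z<.212)
rects('top',m,'bar',(285,150,335,185),.205,2,Z)
im2,d2=grab('scene');cv2.imwrite('pics/hang2.png',cv2.resize(im2[100:340,120:420,::-1],None,fx=2.5,fy=2.5))
chain([((.436,-.255,.16),178.5)])
E
python3 look.py
```

```text
backs n 514 zmed 0.0403 ctr [ 435.6 -337. ] size [ 47.7 126.4] ang 88.24 mean [ 426.8 -338.8]
backs n 1 zmed 0.0303 ctr [ 675.  -375.4] size [0. 0.] ang 0.0 mean [ 675.  -375.4]
backs n 1 zmed 0.0331 ctr [ 666.1 -368.8] size [0. 0.] ang 0.0 mean [ 666.1 -368.8]
sock n 88 zmed 0.054 ctr [ 436.7 -336.3] size [28.6 27.2] ang 42.84 mean [ 436.3 -336.9]
sock n 1 zmed 0.0471 ctr [ 463.4 -344.3] size [0. 0.] ang 0.0 mean [ 463.4 -344.3]
mould n 2899 zmed 0.0231 ctr [ 517.1 -298.4] size [358.1 201.5] ang 0.36 mean [ 566.5 -330.2]
bar n 147 zmed 0.1999 ctr [713.4 -83.1] size [12.2 87.2] ang 0.84 mean [713.4 -85. ]
bar n 144 zmed 0.204 ctr [652.2 -82.1] size [115.1   7.9] ang 88.39 mean [651.4 -86.3]
now [ 0.5094 -0.0837  0.2616] 90.88
(0.436, -0.255, 0.16) 178.5 [-0.4254, -0.1902, 0.254, 0.0001, 0.0003, -0.4868]
```

View pics/hang2.png

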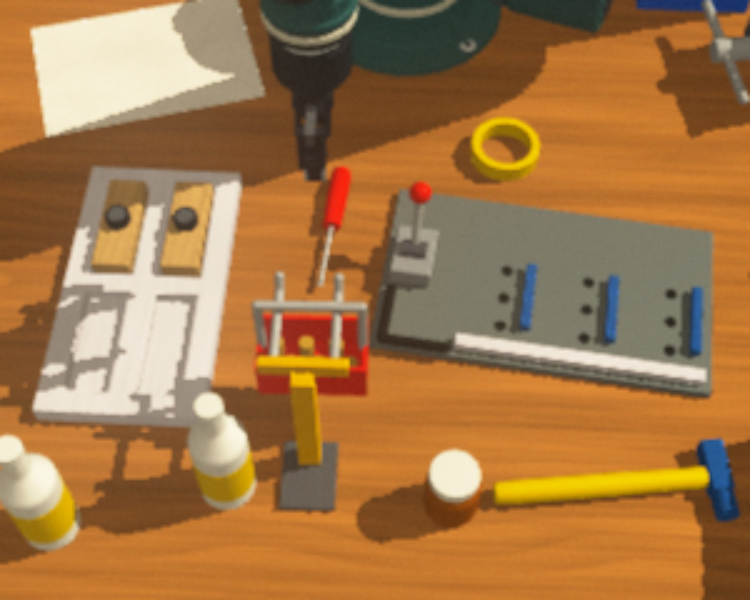

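The caddy hangs on both prongs with its bar at (652,-82) mm, and both backs are still in the mould. I'll turn and go over the first back, and measure the stops again now that they're clear.

servo_tool --pt "-0.028 -0.013 0.01 0 0 -0.036 0.46" --pt "-0.056 -0.026 0.02 0 0 -0.072 0.46" --pt "-0.084 -0.039 0.04 0 0 -0.108 0.46" --pt "-0.112 -0.052 0.06 0 0 -0.144 0.46" --pt "-0.14 -0.065 0.08 0 0 -0.163 0.46"

```text
clock: 7.43
position: [0.4874, -0.141, 0.2282]
eef_rot: [1.555, 2.729, 0.0]
ft_force: [-1.0, 0.2, 0.6]
opening: 0.729
gripper_force: 0.0
```

servo_tool --pt "0 0 0 0 0 -0.036 0.46" --pt "0 0 0 0 0 -0.072 0.46" --pt "0 0 0 0 0 -0.108 0.46" --pt "0 0 0 0 0 -0.144 0.46" --pt "0 0 0 0 0 -0.163 0.46"

```text
clock: 7.85
position: [0.4877, -0.1405, 0.2284]
eef_rot: [0.814, 3.034, -0.0]
ft_force: [0.1, -0.1, -0.1]
opening: 0.731
gripper_force: 0.0
```

servo_tool --pt "0 0 0 0 0 -0.036 0.46" --pt "0 0 0 0 0 -0.072 0.46" --pt "0 0 0 0 0 -0.108 0.46" --pt "0 0 0 0 0 -0.144 0.46" --pt "0 0 0 0 0 -0.163 0.46"

```text
clock: 8.27
position: [0.4877, -0.1405, 0.2284]
eef_rot: [0.019, 3.141, -0.0]
ft_force: [0.6, -0.1, -0.0]
opening: 0.729
gripper_force: 0.0
```

```bash
cat > jig.py <<'E'
from h import *
im,d=grab('top');Z=cloud('top',d)[...,2]
np.savez('top1.npz',im=im,d=d)
hs=cv2.cvtColor(im,cv2.COLOR_RGB2HSV);H,S,V=[hs[...,i].astype(int) for i in range(3)]
rects('top',(H>100)&(H<125)&(S>110)&(V>50),'blue',(145,205,290,295),.024,3,Z)
rects('top',(V>150)&(S<60),'fence',(145,195,290,240),.024,1,Z)
rects('top',(Z>.004)&(Z<.06),'bed',(140,195,290,300),.012,1,Z)
rects('top',(Z>.030)&(Z<.048),'backs',(337,165,415,295),.040,3,Z)
im2,d2=grab('scene');Z2=cloud('scene',d2)[...,2];np.savez('scene1.npz',im=im2,d=d2)
hs=cv2.cvtColor(im2,cv2.COLOR_RGB2HSV);H,S,V=[hs[...,i].astype(int) for i in range(3)]
rects('scene',(H>100)&(H<125)&(S>110)&(V>50),'blueS',(300,190,405,250),.024,3,Z2)
rects('scene',(V>170)&(S<60),'fenceS',(290,225,410,260),.024,1,Z2)
rects('scene',(Z2>.030)&(Z2<.048),'backsS',(130,165,215,265),.040,3,Z2)
chain([((.4355,-.2547,.10),179),((.4355,-.2547,.0235),179)])
E
python3 jig.py
```

```text
blue n 109 zmed 0.0235 ctr [537.3 358.2] size [11.5 84. ] ang 82.62 mean [536.4 358.5]
blue n 103 zmed 0.0237 ctr [522.9 259.4] size [10.9 84.3] ang 83.0 mean [524.  259.4]
blue n 100 zmed 0.0243 ctr [510.8 160.5] size [10.3 84.6] ang 82.59 mean [511.1 160.5]
fence n 563 zmed 0.0242 ctr [594.3 217.7] size [291.2  17.7] ang 82.62 mean [594.3 217. ]
bed n 10305 zmed 0.0133 ctr [487.8 185.3] size [413.4 249.5] ang 82.42 mean [489.7 187.7]
backs n 1 zmed 0.0305 ctr [ 683.5 -288.1] size [0. 0.] ang 0.0 mean [ 683.5 -288.1]
backs n 1 zmed 0.0302 ctr [ 682.9 -312.2] size [0. 0.] ang 0.0 mean [ 682.9 -312.2]
backs n 1 zmed 0.0303 ctr [ 679.  -342.3] size [0. 0.] ang 0.0 mean [ 679.  -342.3]
blueS n 121 zmed 0.0217 ctr [540.4 355.4] size [11.8 92.8] ang 83.28 mean [541.3 355.5]
blueS n 97 zmed 0.0221 ctr [527.4 256.8] size [11.7 86.9] ang 82.48 mean [528.6 256.3]
blueS n 89 zmed 0.023 ctr [513.5 157.9] size [10.5 87.4] ang 82.67 mean [514.8 157.8]
fenceS n 558 zmed 0.0223 ctr [595.2 214.7] size [289.8  18.6] ang 82.64 mean [595.6 216.2]
backsS n 495 zmed 0.0391 ctr [ 440.2 -256.3] size [ 47.9 134.5] ang 88.86 mean [ 443.2 -256.1]
backsS n 484 zmed 0.0392 ctr [ 441.4 -338.6] size [ 47.6 136. ] ang 89.64 mean [ 444.6 -338.1]
backsS n 1 zmed 0.0301 ctr [ 384.1 -219.5] size [0. 0.] ang 0.0 mean [ 384.1 -219.5]
now [ 0.4876 -0.1404  0.2284] 179.0
(0.4355, -0.2547, 0.1) 179 [0.1252, -0.2879, 0.321, -0.0, 0.0001, 0.0]
(0.4355, -0.2547, 0.0235) 179 [0.0, 0.0, 0.1913, 0.0, 0.0, 0.0]
```

servo_tool --pt "0.03 -0.07 0.08 0 0 0 0.46" --pt "0.06 -0.14 0.16 0 0 0 0.46" --pt "0.09 -0.21 0.24 0 0 0 0.46" --pt "0.124 -0.289 0.32 0 0 0 0.46" --pt "0.124 -0.289 0.32 0 0 0 0.46"

```text
clock: 8.78
position: [0.433, -0.2568, 0.097]
eef_rot: [-0.036, -3.138, -0.003]
ft_force: [-0.1, 0.3, -0.5]
opening: 0.731
gripper_force: 0.0
```

servo_tool --pt "0 0 0.06 0 0 0 0.46" --pt "0 0 0.11 0 0 0 0.46" --pt "0 0 0.15 0 0 0 0.46" --pt "0 0 0.18 0 0 0 0.46" --pt "0 0 0.191 0 0 0 0.46"

```text
clock: 9.2
position: [0.4351, -0.2546, 0.0227]
eef_rot: [-0.032, -3.14, -0.002]
ft_force: [-0.6, 0.7, 0.1]
opening: 0.731
gripper_force: 0.0
```

servo_tool --pt "0 0 0 0 0 0 -1" --pt "0 0 0 0 0 0 -1" --pt "0 0 0 0 0 0 -1" --pt "0 0 0 0 0 0 -1" --pt "0 0 0 0 0 0 -1"

```text
clock: 9.62
position: [0.4359, -0.2562, 0.0252]
eef_rot: [0.031, 3.14, -0.004]
ft_force: [-1.2, -5.4, -4.1]
opening: 0.519
gripper_force: 61.7
```

```bash
python3 - <<'E'
from h import *
o=sensors.get_obs();print(o['ft_force'],o['opening'],o['gripper_force'])
chain([((.4355,-.2547,.0235),179)])
E
```

```text
[-1.2118433  -5.38664069 -4.10272674] 0.5190648844792866 61.67910933494568
now [ 0.4359 -0.2562  0.0252] 178.86
(0.4355, -0.2547, 0.0235) 179 [0.001, 0.0037, 0.0042, -0.0009, 0.0003, -0.0008]
```

servo_tool --pt "0 0 -0.03 0 0 0 -1" --pt "0 0 -0.1 0 0 0 -1" --pt "0 0 -0.2 0 0 0 -1" --pt "0 0 -0.3 0 0 0 -1" --pt "0 0 -0.39 0 0 0 -1"

```text
clock: 10.03
position: [0.4352, -0.2547, 0.1836]
eef_rot: [0.03, 3.14, -0.002]
ft_force: [1.5, -1.0, -1.4]
opening: 0.519
gripper_force: 65.4
```

servo_tool --pt "0 0 -0.06 0 0 0 -1" --pt "0 0 -0.06 0 0 0 -1" --pt "0 0 -0.06 0 0 0 -1" --pt "0 0 -0.06 0 0 0 -1" --pt "0 0 -0.06 0 0 0 -1"

```text
clock: 10.45
position: [0.4348, -0.2545, 0.2032]
eef_rot: [-0.029, -3.14, -0.002]
ft_force: [0.6, 0.8, -2.2]
opening: 0.522
gripper_force: 65.5
```

servo_tool --pt "-0.015 0.08 0 0 0 0 -1" --pt "-0.03 0.18 0 0 0 0.005 -1" --pt "-0.045 0.28 0 0 0 0.01 -1" --pt "-0.06 0.38 0 0 0 0.015 -1" --pt "-0.074 0.479 0 0 0 0.0174 -1"

```text
clock: 10.87
position: [0.4677, -0.062, 0.2032]
eef_rot: [-0.117, -3.138, -0.001]
ft_force: [0.3, -1.3, -1.4]
opening: 0.519
gripper_force: 65.4
```

servo_tool --pt "-0.01 0.1 0 0 0 0.005 -1" --pt "-0.02 0.2 0 0 0 0.01 -1" --pt "-0.03 0.3 0 0 0 0.015 -1" --pt "-0.04 0.4 0 0 0 0.0174 -1" --pt "-0.0475 0.4825 0 0 0 0.0174 -1"

```text
clock: 11.28
position: [0.5008, 0.1298, 0.2031]
eef_rot: [-0.2, -3.134, -0.0]
ft_force: [0.6, -0.6, -1.3]
opening: 0.519
gripper_force: 65.4
```

servo_tool --pt "0 0 0.06 0 0 0 -1" --pt "0 0 0.15 0 0 0 -1" --pt "0 0 0.24 0 0 0 -1" --pt "0 0 0.33 0 0 0 -1" --pt "0 0 0.4 0 0 0 -1"

```text
clock: 11.7
position: [0.4995, 0.1272, 0.0408]
eef_rot: [-0.2, -3.132, 0.001]
ft_force: [0.3, 0.4, -2.5]
opening: 0.517
gripper_force: 65.4
```

```bash
python3 - <<'E'
from h import *
im,d=grab('top','carry2');Z=cloud('top',d)[...,2]
im2,d2=grab('scene');cv2.imwrite('pics/carry2s.png',cv2.resize(im2[120:280,230:430,::-1],None,fx=3.5,fy=3.5))
rects('top',(Z>.05)&(Z<.09),'b',(200,180,270,290),.07,3,Z)
o=sensors.get_obs();print(o['ft_force'],o['opening'],o['gripper_force'])
chain([((.5024,.1261,.0265),172.6)])
E
```

```text
b n 15 zmed 0.0661 ctr [454.8  27.3] size [ 2.9 22.9] ang 88.38 mean [453.   27.2]
b n 3 zmed 0.0508 ctr [467.2  36.3] size [4.1 2. ] ang 43.53 mean [467.4  36. ]
[ 0.54251164 -0.22414495 -0.47651237] 0.5193844799016892 65.30167937278748
now [0.4979 0.1269 0.0399] 172.67
(0.5024, 0.1261, 0.0265) 172.6 [-0.0116, -0.0005, 0.0335, -0.0006, -0.0026, 0.0004]
```

View pics/carry2s.png

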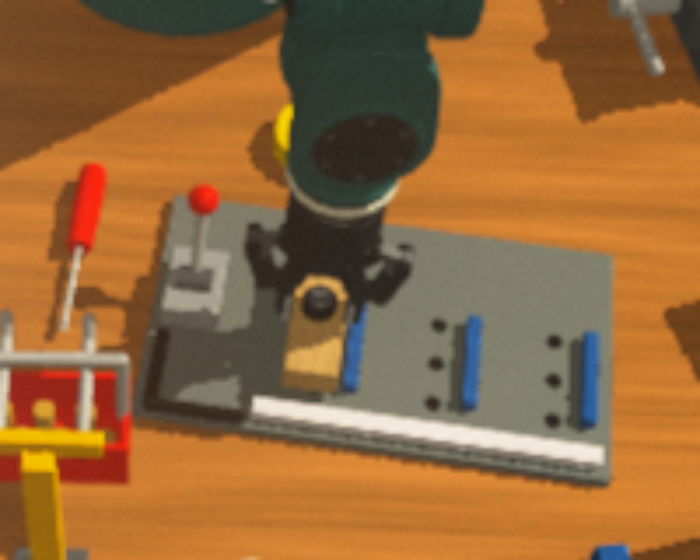

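The back is held level at crop (318,335), with its +y edge just clear of the blue stop. I'll lower it to the bed and push it towards the stop in small steps.

servo_tool --pt "0 0 0.01 0 0 0 -1" --pt "0 0 0.02 0 0 0 -1" --pt "0 0 0.028 0 0 0 -1" --pt "0 0 0.031 0 0 0 -1" --pt "0 0 0.031 0 0 0 -1"

```text
clock: 12.22
position: [0.5017, 0.1272, 0.0322]
eef_rot: [0.201, 3.134, 0.0]
ft_force: [-0.1, 0.1, -0.7]
opening: 0.516
gripper_force: 65.4
```

servo_tool --pt "0 0.002 0 0 0 0 -1" --pt "0 0.004 0 0 0 0 -1" --pt "0 0.006 0 0 0 0 -1" --pt "0 0.0075 0 0 0 0 -1" --pt "0 0.0075 0 0 0 0 -1"

```text
clock: 12.63
position: [0.5018, 0.1303, 0.0318]
eef_rot: [0.2, 3.135, 0.0]
ft_force: [0.4, 0.2, -1.5]
opening: 0.518
gripper_force: 65.4
```

servo_tool --pt "0 0.001 0 0 0 0 -1" --pt "0 0.002 0 0 0 0 -1" --pt "0 0.003 0 0 0 0 -1" --pt "0 0.004 0 0 0 0 -1" --pt "0 0.004 0 0 0 0 -1"

```text
clock: 13.05
position: [0.502, 0.1318, 0.0317]
eef_rot: [0.201, 3.135, 0.0]
ft_force: [-0.2, 0.5, -1.9]
opening: 0.521
gripper_force: 65.4
```

servo_tool --pt "0 0 0.003 0 0 0 -1" --pt "0 0 0.006 0 0 0 -1" --pt "0 0 0.009 0 0 0 -1" --pt "0 0 0.0105 0 0 0 -1" --pt "0 0 0.0105 0 0 0 -1"

```text
clock: 13.47
position: [0.5018, 0.1317, 0.0273]
eef_rot: [-0.201, -3.135, 0.0]
ft_force: [0.2, 0.3, -1.4]
opening: 0.516
gripper_force: 65.4
```

servo_tool --pt "0 0.0005 0 0 0 0 -1" --pt "0 0.001 0 0 0 0 -1" --pt "0 0.0015 0 0 0 0 -1" --pt "0 0.0025 0 0 0 0 -1" --pt "0 0.0025 0 0 0 0 -1"

```text
clock: 13.88
position: [0.502, 0.1326, 0.0275]
eef_rot: [-0.201, -3.135, 0.001]
ft_force: [-0.5, -2.4, -0.7]
opening: 0.519
gripper_force: 65.4
```

servo_tool --pt "0 0.0005 0 0 0 0 -1" --pt "0 0.001 0 0 0 0 -1" --pt "0 0.0015 0 0 0 0 -1" --pt "0 0.0025 0 0 0 0 -1" --pt "0 0.0025 0 0 0 0 -1"

```text
clock: 14.3
position: [0.502, 0.1328, 0.0275]
eef_rot: [-0.202, -3.135, 0.004]
ft_force: [-0.6, -9.3, 0.5]
opening: 0.525
gripper_force: 65.6
```

servo_tool --pt "0 -0.001 0.001 0 0 0 -1" --pt "-0.004 -0.001 0.001 0 0 0 -1" --pt "-0.008 -0.001 0.001 0 0 0 -1" --pt "-0.012 -0.001 0.001 0 0 0 -1" --pt "-0.015 -0.001 0.001 0 0 0 -1"

```text
clock: 14.72
position: [0.5065, 0.1321, 0.0268]
eef_rot: [-0.201, -3.132, 0.002]
ft_force: [-8.0, -5.7, 4.7]
opening: 0.521
gripper_force: 66.1
```

servo_tool --pt "-0.0005 0 0 0 0 0 -1" --pt "-0.001 0 0 0 0 0 -1" --pt "-0.002 0 0 0 0 0 -1" --pt "-0.003 0 0 0 0 0 -1" --pt "-0.003 0 0 0 0 0 -1"

```text
clock: 15.13
position: [0.5077, 0.1319, 0.0268]
eef_rot: [-0.201, -3.132, 0.002]
ft_force: [-7.9, -4.3, 3.2]
opening: 0.521
gripper_force: 66.0
```

servo_tool --pt "-0.0005 0 0 0 0 0 -1" --pt "-0.001 0 0 0 0 0 -1" --pt "-0.002 0 0 0 0 0 -1" --pt "-0.003 0 0 0 0 0 -1" --pt "-0.003 0 0 0 0 0 -1"

```text
clock: 15.55
position: [0.5089, 0.1318, 0.0268]
eef_rot: [-0.201, -3.132, 0.002]
ft_force: [-7.1, -5.5, 3.6]
opening: 0.521
gripper_force: 66.0
```

servo_tool --pt "-0.0005 0 0 0 0 0 -1" --pt "-0.001 0 0 0 0 0 -1" --pt "-0.002 0 0 0 0 0 -1" --pt "-0.003 0 0 0 0 0 -1" --pt "-0.003 0 0 0 0 0 -1"

```text
clock: 15.97
position: [0.5101, 0.1316, 0.0268]
eef_rot: [-0.201, -3.132, 0.002]
ft_force: [-6.5, -4.4, 3.5]
opening: 0.519
gripper_force: 66.0
```

servo_tool --pt "-0.0005 0 0 0 0 0 -1" --pt "-0.001 0 0 0 0 0 -1" --pt "-0.002 0 0 0 0 0 -1" --pt "-0.003 0 0 0 0 0 -1" --pt "-0.003 0 0 0 0 0 -1"

```text
clock: 16.38
position: [0.511, 0.1315, 0.0268]
eef_rot: [-0.201, -3.132, 0.002]
ft_force: [-9.5, -5.3, 4.7]
opening: 0.523
gripper_force: 66.2
```

```bash
cat > st.py <<'E'
from h import *
im2,d2=grab('scene');cv2.imwrite('pics/st.png',cv2.resize(im2[150:270,260:420,::-1],None,fx=5,fy=5,interpolation=cv2.INTER_CUBIC))
o=sensors.get_obs();print(o['ft_force'],o['opening'],o['gripper_force']);chain([])
E
python3 st.py
```

```text
[-9.49984534 -5.77903981  4.16137163] 0.5207357841846829 66.19714379310608
now [0.511  0.1315 0.0268] 172.67
```

View pics/st.png

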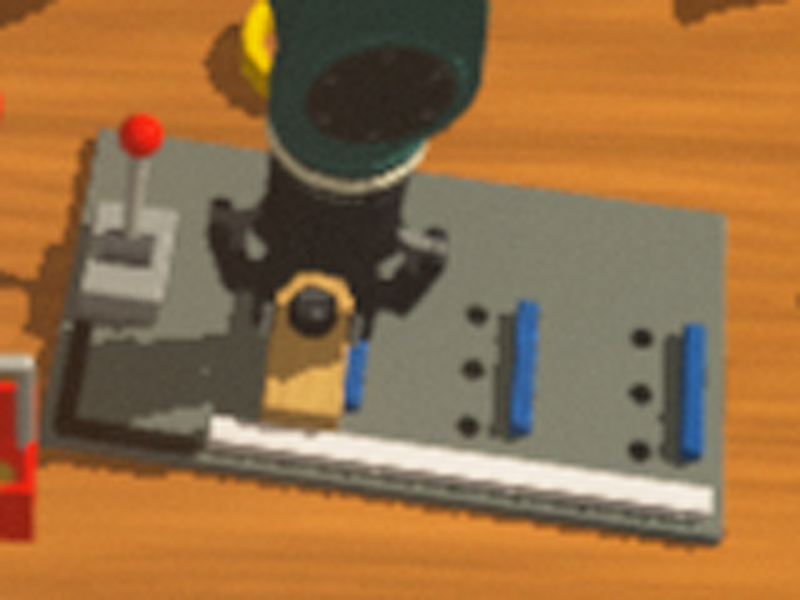

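The back's end face meets the white fence at about crop (300,420). One more push should confirm it by force.

servo_tool --pt "-0.0005 0 0 0 0 0 -1" --pt "-0.001 0 0 0 0 0 -1" --pt "-0.002 0 0 0 0 0 -1" --pt "-0.003 0 0 0 0 0 -1" --pt "-0.003 0 0 0 0 0 -1"

```text
clock: 16.85
position: [0.511, 0.1315, 0.0267]
eef_rot: [-0.2, -3.13, 0.002]
ft_force: [-16.0, -3.9, 11.5]
opening: 0.522
gripper_force: 67.0
```

servo_tool --pt "-0.0005 0 0 0 0 0 -1" --pt "-0.001 0 0 0 0 0 -1" --pt "-0.002 0 0 0 0 0 -1" --pt "-0.002 0 0 0 0 0 -1" --pt "-0.002 0 0 0 0 0 -1"

```text
clock: 17.27
position: [0.511, 0.1315, 0.0267]
eef_rot: [-0.2, -3.129, 0.001]
ft_force: [-19.2, -4.2, 15.8]
opening: 0.518
gripper_force: 67.5
```

servo_tool --pt "0.004 0 0 0 0 0 -1" --pt "0.004 0 0 0 0 0 0.46" --pt "0.004 0 0 0 0 0 0.46" --pt "0.004 0 0 0 0 0 0.46" --pt "0.004 0 0 0 0 0 0.46"

```text
clock: 17.68
position: [0.5136, 0.1321, 0.0272]
eef_rot: [0.2, 3.135, 0.001]
ft_force: [0.1, -1.0, -0.7]
opening: 0.732
gripper_force: 0.0
```

servo_tool --pt "0 0 -0.04 0 0 0 0.46" --pt "0 0 -0.14 0 0 0 0.46" --pt "0 0 -0.24 0 0 0 0.46" --pt "0 0 -0.34 0 0 0 0.46" --pt "0 0 -0.42 0 0 0 0.46"

```text
clock: 18.1
position: [0.5135, 0.132, 0.1982]
eef_rot: [0.2, 3.133, 0.001]
ft_force: [1.8, 1.0, 0.2]
opening: 0.729
gripper_force: 0.0
```

servo_tool --pt "0.08 -0.06 0 0 0 0 0.46" --pt "0.1 -0.16 0 0 0 0 0.46" --pt "0.1 -0.26 0 0 0 0 0.46" --pt "0.1 -0.36 0 0 0 0 0.46" --pt "0.1 -0.45 0 0 0 0 0.46"

```text
clock: 18.52
position: [0.4501, -0.0432, 0.1955]
eef_rot: [0.2, 3.134, -0.0]
ft_force: [0.6, 0.6, -0.3]
opening: 0.726
gripper_force: 0.0
```

```bash
cat > chk.py <<'E'
from h import *
im,d=grab('top');Z=cloud('top',d)[...,2];im2,d2=grab('scene');Z2=cloud('scene',d2)[...,2]
np.savez('c.npz',im=im,d=d,im2=im2,d2=d2)
rects('top',(Z>.033)&(Z<.048),'backs',(145,200,415,292),.042,2,Z)
rects('top',(Z>.046)&(Z<.07),'sock',(145,200,260,292),.056,3,Z)
rects('scene',(Z2>.033)&(Z2<.046),'backS',(300,180,410,255),.042,3,Z2)
rects('scene',(Z2>.033)&(Z2<.046),'backS',(130,165,215,265),.042,3,Z2)
cv2.imwrite('pics/chk.png',np.hstack([cv2.resize(im[195:300,145:290,::-1],(435,315),interpolation=cv2.INTER_CUBIC),cv2.resize(im2[165:265,260:420,::-1],(365,315),interpolation=cv2.INTER_CUBIC)]))
E
python3 chk.py; python3 -c "
from h import *
chain([((.436,-.337,.10),179)])"
```

```text
backs n 611 zmed 0.0402 ctr [ 435.7 -336.1] size [ 47.3 126.8] ang 89.1 mean [ 435.1 -335.6]
backs n 597 zmed 0.0426 ctr [510.9 133.2] size [ 46.3 129.5] ang 82.78 mean [510.3 132.9]
sock n 87 zmed 0.0566 ctr [511.2 134. ] size [32.2 26.2] ang 88.31 mean [510.8 133.6]
sock n 5 zmed 0.0466 ctr [550.8 124.5] size [ 3.7 10.2] ang 16.81 mean [550.9 123.5]
sock n 3 zmed 0.0467 ctr [559.8 146.2] size [0.  5.9] ang 88.89 mean [559.8 146.2]
backS n 496 zmed 0.0408 ctr [515.4 130.4] size [ 45.7 134. ] ang 82.87 mean [518.5 130. ]
backS n 464 zmed 0.0393 ctr [ 442.7 -338.3] size [ 47.6 135.2] ang 88.45 mean [ 444.2 -337.7]
now [ 0.4504 -0.0455  0.1953] 172.4
(0.436, -0.337, 0.1) 179 [-0.0605, -0.7269, 0.2389, -0.0003, 0.0003, -0.0367]
```

View pics/chk.png

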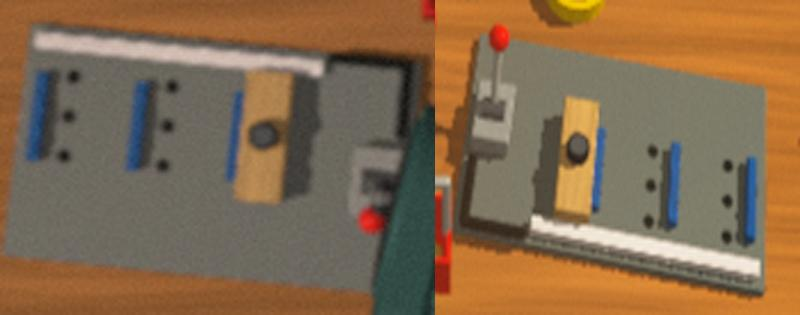

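Back 1 is registered in bay 3, against both the fence and its blue stop, at about (264,135) in the left half of the picture. Next is the second back.

servo_tool --pt "-0.006 -0.08 0 0 0 -0.004 0.46" --pt "-0.012 -0.16 0 0 0 -0.008 0.46" --pt "-0.018 -0.24 0 0 0 -0.012 0.46" --pt "-0.024 -0.31 0 0 0 -0.018 0.46" --pt "-0.0304 -0.3637 0 0 0 -0.018 0.46"

```text
clock: 19.03
position: [0.4442, -0.189, 0.1951]
eef_rot: [0.111, 3.139, -0.0]
ft_force: [-0.1, 0.1, -0.3]
opening: 0.73
gripper_force: 0.0
```

servo_tool --pt "-0.002 -0.08 0.05 0 0 -0.004 0.46" --pt "-0.004 -0.16 0.1 0 0 -0.008 0.46" --pt "-0.006 -0.24 0.15 0 0 -0.012 0.46" --pt "-0.008 -0.31 0.2 0 0 -0.0187 0.46" --pt "-0.0098 -0.3648 0.239 0 0 -0.0187 0.46"

```text
clock: 19.45
position: [0.4376, -0.3348, 0.0979]
eef_rot: [-0.018, -3.141, -0.001]
ft_force: [0.7, -0.0, -0.6]
opening: 0.734
gripper_force: 0.0
```

```bash
python3 -c "
from h import *
chain([((.436,-.337,.0235),179)])"
```

```text
now [ 0.4376 -0.3348  0.0979] 179.33
(0.436, -0.337, 0.0235) 179 [0.004, -0.0057, 0.186, 0.0001, -0.0, 0.0018]
```

servo_tool --pt "0.004 -0.0057 0.06 0 0 0.002 0.46" --pt "0.004 -0.0057 0.11 0 0 0.002 0.46" --pt "0.004 -0.0057 0.15 0 0 0.002 0.46" --pt "0.004 -0.0057 0.18 0 0 0.002 0.46" --pt "0.004 -0.0057 0.186 0 0 0.002 0.46"

```text
clock: 19.87
position: [0.4357, -0.3344, 0.0232]
eef_rot: [-0.029, -3.14, -0.003]
ft_force: [0.4, 0.3, -0.1]
opening: 0.73
gripper_force: 0.0
```

servo_tool --pt "0 0 0 0 0 0 -1" --pt "0 0 0 0 0 0 -1" --pt "0 0 0 0 0 0 -1" --pt "0 0 0 0 0 0 -1" --pt "0 0 0 0 0 0 -1"

```text
clock: 20.28
position: [0.4366, -0.3381, 0.0265]
eef_rot: [0.031, 3.141, -0.009]
ft_force: [-4.5, -13.5, -4.6]
opening: 0.518
gripper_force: 62.3
```

servo_tool --pt "0 0 -0.03 0 0 0 -1" --pt "0 0 -0.1 0 0 0 -1" --pt "0 0 -0.2 0 0 0 -1" --pt "0 0 -0.3 0 0 0 -1" --pt "0 0 -0.4 0 0 0 -1"

```text
clock: 20.7
position: [0.436, -0.3349, 0.1882]
eef_rot: [0.029, 3.141, -0.001]
ft_force: [1.1, -0.3, -2.1]
opening: 0.518
gripper_force: 66.7
```

servo_tool --pt "0 0 -0.05 0 0 0 -1" --pt "0 0 -0.05 0 0 0 -1" --pt "0 0 -0.05 0 0 0 -1" --pt "0 0 -0.05 0 0 0 -1" --pt "0 0 -0.05 0 0 0 -1"

```text
clock: 21.12
position: [0.4357, -0.3349, 0.2041]
eef_rot: [-0.029, -3.14, -0.002]
ft_force: [0.2, -0.1, -2.3]
opening: 0.522
gripper_force: 66.8
```

```bash
python3 -c "
from h import *
p,r=pose(); print(sensors.get_obs()['gripper_force'])
b=np.array([.5153,.2268,.205]); q=np.array([p[0],p[1],.205])
chain([(q+(b-q)*k/3,179-6.4*k/3) for k in (1,2,3)])"
```

```text
66.75673842430115
now [ 0.4357 -0.3349  0.2041] 178.93
[ 0.46222559 -0.14768289  0.205     ] 176.86666666666667 [-0.0576, 0.4693, -0.0017, 0.0004, -0.0004, 0.0115]
[0.4887628  0.03955855 0.205     ] 174.73333333333332 [-0.0407, 0.471, 0.0, 0.0, 0.0, 0.0119]
[0.5153 0.2268 0.205 ] 172.6 [-0.0231, 0.4722, 0.0, 0.0, 0.0, 0.0119]
```

servo_tool --pt "-0.0115 0.08 0 0 0 0 -1" --pt "-0.023 0.18 0 0 0 0.004 -1" --pt "-0.035 0.28 0 0 0 0.008 -1" --pt "-0.047 0.38 0 0 0 0.0115 -1" --pt "-0.0576 0.4693 0 0 0 0.0115 -1"

```text
clock: 21.53
position: [0.4619, -0.1459, 0.2041]
eef_rot: [-0.088, -3.139, -0.002]
ft_force: [0.8, 0.2, -0.8]
opening: 0.52
gripper_force: 66.7
```

servo_tool --pt "-0.008 0.094 0 0 0 0.003 -1" --pt "-0.016 0.188 0 0 0 0.006 -1" --pt "-0.024 0.283 0 0 0 0.009 -1" --pt "-0.033 0.377 0 0 0 0.012 -1" --pt "-0.0407 0.471 0 0 0 0.012 -1"

```text
clock: 21.95
position: [0.4886, 0.041, 0.2042]
eef_rot: [-0.146, -3.137, -0.0]
ft_force: [2.0, -1.2, -0.3]
opening: 0.522
gripper_force: 66.7
```

servo_tool --pt "-0.005 0.1 0 0 0 0.003 -1" --pt "-0.01 0.2 0 0 0 0.006 -1" --pt "-0.015 0.3 0 0 0 0.009 -1" --pt "-0.02 0.4 0 0 0 0.012 -1" --pt "-0.0231 0.472 0 0 0 0.012 -1"

```text
clock: 22.37
position: [0.5153, 0.2292, 0.2039]
eef_rot: [-0.203, -3.133, 0.0]
ft_force: [0.9, -0.0, -1.1]
opening: 0.519
gripper_force: 66.7
```

servo_tool --pt "0 0 0 0 0 0 -1" --pt "0 0 0.05 0 0 0 -1" --pt "0 0 0.15 0 0 0 -1" --pt "0 0 0.24 0 0 0 -1" --pt "0 0 0.3 0 0 0 -1"

```text
clock: 22.78
position: [0.5139, 0.2255, 0.0813]
eef_rot: [-0.204, -3.131, 0.002]
ft_force: [0.2, 0.4, -0.7]
opening: 0.521
gripper_force: 66.7
```

```bash
python3 chk.py; python3 -c "
from h import *
chain([((.5153,.2268,.042),172.6)])"
```

```text
backs n 593 zmed 0.0425 ctr [510.9 133.2] size [ 46.4 129.5] ang 82.85 mean [510.1 132.8]
backs n 321 zmed 0.0384 ctr [462.4  24.2] size [49.4 68.5] ang 83.03 mean [464.6  23.9]
sock n 89 zmed 0.0567 ctr [510.2 136.3] size [32.1 33.1] ang 49.88 mean [511.5 134.1]
sock n 2 zmed 0.0463 ctr [569.3 118.1] size [4.2 0. ] ang -136.5 mean [569.3 118.1]
sock n 2 zmed 0.0479 ctr [558.3 144.7] size [4.1 0. ] ang 133.64 mean [558.3 144.7]
backS n 500 zmed 0.0406 ctr [515.7 130.4] size [ 45.7 134.5] ang 82.87 mean [518.5 130.2]
backS none
now [0.5129 0.2252 0.0809] 172.52
(0.5153, 0.2268, 0.042) 172.6 [-0.0061, 0.0052, 0.0973, -0.001, -0.0024, -0.0004]
```

View pics/chk.png

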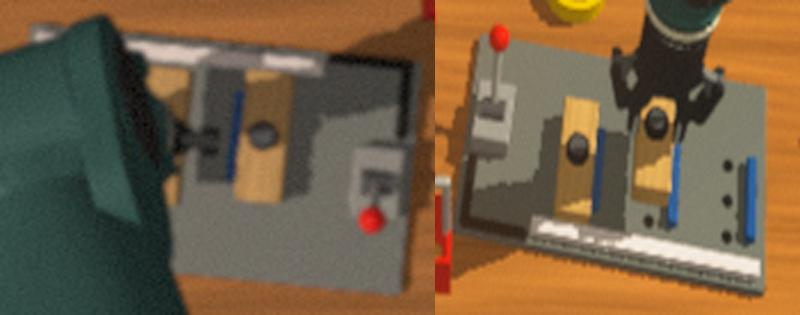

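The second back is held over bay 2, and the first is unchanged. I'll lower and register it the same way.

servo_tool --pt "-0.004 0 0.04 0 0 0 -1" --pt "-0.004 0 0.07 0 0 0 -1" --pt "-0.004 0 0.095 0 0 0 -1" --pt "-0.004 0 0.097 0 0 0 -1" --pt "-0.004 0 0.097 0 0 0 -1"

```text
clock: 23.3
position: [0.5175, 0.2259, 0.0467]
eef_rot: [-0.205, -3.135, 0.0]
ft_force: [0.1, 0.1, -1.5]
opening: 0.517
gripper_force: 66.7
```

servo_tool --pt "0 0 0.008 0 0 0 -1" --pt "0 0 0.016 0 0 0 -1" --pt "0 0 0.024 0 0 0 -1" --pt "0 0 0.027 0 0 0 -1" --pt "0 0 0.027 0 0 0 -1"

```text
clock: 23.72
position: [0.5173, 0.2259, 0.0353]
eef_rot: [-0.205, -3.135, 0.0]
ft_force: [-0.5, 0.2, -1.0]
opening: 0.523
gripper_force: 66.7
```

servo_tool --pt "0 0 0 0 0 0 -1" --pt "0 0 0 0 0 0 -1" --pt "0 0 0 0 0 0 -1"

```text
clock: 23.97
position: [0.5176, 0.226, 0.0356]
eef_rot: [0.205, 3.135, 0.0]
ft_force: [0.3, -0.8, -1.9]
opening: 0.518
gripper_force: 66.7
```

servo_tool --pt "0 0 0.004 0 0 0 -1" --pt "0 0 0.008 0 0 0 -1" --pt "0 0 0.012 0 0 0 -1" --pt "0 0 0.0165 0 0 0 -1" --pt "0 0 0.0165 0 0 0 -1"

```text
clock: 24.38
position: [0.5172, 0.2259, 0.0284]
eef_rot: [-0.204, -3.134, 0.0]
ft_force: [-0.4, -0.2, -0.9]
opening: 0.516
gripper_force: 66.7
```

servo_tool --pt "0 0.0025 0 0 0 0 -1" --pt "0 0.005 0 0 0 0 -1" --pt "0 0.0075 0 0 0 0 -1" --pt "0 0.01 0 0 0 0 -1" --pt "0 0.01 0 0 0 0 -1"

```text
clock: 24.8
position: [0.5181, 0.2301, 0.0289]
eef_rot: [0.204, 3.135, 0.0]
ft_force: [0.2, 0.3, -1.6]
opening: 0.519
gripper_force: 66.7
```

servo_tool --pt "0 0.001 0 0 0 0 -1" --pt "0 0.002 0 0 0 0 -1" --pt "0 0.003 0 0 0 0 -1" --pt "0 0.003 0 0 0 0 -1" --pt "0 0.003 0 0 0 0 -1"

```text
clock: 25.22
position: [0.5181, 0.2311, 0.0289]
eef_rot: [-0.205, -3.135, -0.0]
ft_force: [1.1, -0.0, -2.1]
opening: 0.515
gripper_force: 66.7
```

servo_tool --pt "0 0 0.001 0 0 0 -1" --pt "0 0 0.002 0 0 0 -1" --pt "0 0 0.003 0 0 0 -1" --pt "0 0 0.004 0 0 0 -1" --pt "0 0 0.004 0 0 0 -1"

```text
clock: 25.63
position: [0.5182, 0.2311, 0.0282]
eef_rot: [0.205, 3.134, 0.0]
ft_force: [-4.5, -2.2, 15.2]
opening: 0.518
gripper_force: 68.4
```

servo_tool --pt "0 0.001 0 0 0 0 -1" --pt "0 0.002 0 0 0 0 -1" --pt "0 0.003 0 0 0 0 -1" --pt "0 0.003 0 0 0 0 -1" --pt "0 0.003 0 0 0 0 -1"

```text
clock: 26.05
position: [0.5182, 0.2312, 0.0282]
eef_rot: [0.205, 3.134, -0.003]
ft_force: [-5.2, -10.2, 18.7]
opening: 0.516
gripper_force: 69.0
```

servo_tool --pt "0 0.001 0 0 0 0 -1" --pt "0 0.0015 0 0 0 0 -1" --pt "0 0.002 0 0 0 0 -1" --pt "0 0.002 0 0 0 0 -1" --pt "0 0.002 0 0 0 0 -1"

```text
clock: 26.47
position: [0.5183, 0.2315, 0.0282]
eef_rot: [0.206, 3.134, -0.005]
ft_force: [-5.4, -13.7, 19.5]
opening: 0.517
gripper_force: 69.1
```

servo_tool --pt "0 0 -0.001 0 0 0 -1" --pt "0 0 -0.002 0 0 0 -1" --pt "0 0 -0.0022 0 0 0 -1" --pt "0 0 -0.0022 0 0 0 -1" --pt "0 0 -0.0022 0 0 0 -1"

```text
clock: 26.88
position: [0.5182, 0.2317, 0.0283]
eef_rot: [0.207, 3.135, -0.005]
ft_force: [-1.0, -10.5, 5.2]
opening: 0.517
gripper_force: 67.4
```

servo_tool --pt "0 0.001 0 0 0 0 -1" --pt "0 0.001 0 0 0 0 -1" --pt "0 0.001 0 0 0 0 -1"

```text
clock: 27.13
position: [0.5182, 0.2317, 0.0283]
eef_rot: [0.207, 3.135, -0.006]
ft_force: [-2.9, -13.6, 6.7]
opening: 0.517
gripper_force: 67.6
```

servo_tool --pt "0 -0.002 0 0 0 0 -1" --pt "-0.0025 -0.002 0 0 0 0 -1" --pt "-0.005 -0.002 0 0 0 0 -1" --pt "-0.0075 -0.002 0 0 0 0 -1" --pt "-0.01 -0.002 0 0 0 0 -1"

```text
clock: 27.55
position: [0.5196, 0.2313, 0.0282]
eef_rot: [-0.205, -3.13, 0.003]
ft_force: [-16.9, -5.8, 17.2]
opening: 0.52
gripper_force: 68.8
```

servo_tool --pt "-0.001 0 0 0 0 0 -1" --pt "-0.002 0 0 0 0 0 -1" --pt "-0.003 0 0 0 0 0 -1" --pt "-0.004 0 0 0 0 0 -1" --pt "-0.004 0 0 0 0 0 -1"

```text
clock: 27.97
position: [0.5211, 0.2312, 0.0282]
eef_rot: [-0.204, -3.131, 0.003]
ft_force: [-15.4, -5.7, 17.9]
opening: 0.519
gripper_force: 68.8
```

servo_tool --pt "-0.001 0 0 0 0 0 -1" --pt "-0.002 0 0 0 0 0 -1" --pt "-0.003 0 0 0 0 0 -1" --pt "-0.003 0 0 0 0 0 -1" --pt "-0.003 0 0 0 0 0 -1"

```text
clock: 28.38
position: [0.5223, 0.231, 0.0282]
eef_rot: [-0.204, -3.131, 0.003]
ft_force: [-16.4, -5.8, 15.6]
opening: 0.519
gripper_force: 68.8
```

servo_tool --pt "0 0 -0.0015 0 0 0 -1" --pt "0 0 -0.0015 0 0 0 -1" --pt "0 0 -0.0015 0 0 0 -1"

```text
clock: 28.63
position: [0.5238, 0.2309, 0.0284]
eef_rot: [-0.205, -3.133, 0.003]
ft_force: [-4.7, -5.8, 0.2]
opening: 0.517
gripper_force: 66.8
```

servo_tool --pt "-0.001 0 0 0 0 0 -1" --pt "-0.002 0 0 0 0 0 -1" --pt "-0.003 0 0 0 0 0 -1" --pt "-0.003 0 0 0 0 0 -1" --pt "-0.003 0 0 0 0 0 -1"

```text
clock: 29.05
position: [0.5239, 0.2308, 0.0283]
eef_rot: [-0.205, -3.131, 0.003]
ft_force: [-10.9, -5.1, 5.6]
opening: 0.517
gripper_force: 67.6
```

servo_tool --pt "-0.001 0 0 0 0 0 -1" --pt "-0.002 0 0 0 0 0 -1" --pt "-0.003 0 0 0 0 0 -1" --pt "-0.003 0 0 0 0 0 -1" --pt "-0.003 0 0 0 0 0 -1"

```text
clock: 29.47
position: [0.524, 0.2308, 0.0282]
eef_rot: [-0.204, -3.129, 0.003]
ft_force: [-17.9, -3.6, 11.8]
opening: 0.518
gripper_force: 68.2
```

servo_tool --pt "0.004 0 0 0 0 0 -1" --pt "0.004 0 0 0 0 0 0.46" --pt "0.004 0 0 0 0 0 0.46" --pt "0.004 0 0 0 0 0 0.46" --pt "0.004 0 0 0 0 0 0.46"

```text
clock: 29.88
position: [0.5262, 0.2318, 0.0288]
eef_rot: [0.204, 3.134, 0.0]
ft_force: [-0.0, -1.0, 0.7]
opening: 0.732
gripper_force: 0.0
```

servo_tool --pt "0 0 -0.04 0 0 0 0.46" --pt "0 0 -0.14 0 0 0 0.46" --pt "0 0 -0.24 0 0 0 0.46" --pt "0 0 -0.34 0 0 0 0.46" --pt "0 0 -0.42 0 0 0 0.46"

```text
clock: 30.3
position: [0.5261, 0.2318, 0.1999]
eef_rot: [0.204, 3.133, 0.001]
ft_force: [0.7, 1.4, -0.2]
opening: 0.73
gripper_force: 0.0
```

servo_tool --pt "0.03 -0.055 0 0 0 0 -1" --pt "0.06 -0.11 0 0 0 0 -1" --pt "0.09 -0.165 0 0 0 0 -1" --pt "0.12 -0.22 0 0 0 0 -1" --pt "0.14 -0.267 0 0 0 0 -1"

```text
clock: 30.72
position: [0.4553, 0.1322, 0.1969]
eef_rot: [0.204, 3.135, 0.0]
ft_force: [0.6, -0.4, -0.8]
opening: 0.021
gripper_force: 0.0
```

servo_tool --pt "0.03 -0.055 0 0 0 0 -1" --pt "0.06 -0.11 0 0 0 0 -1" --pt "0.09 -0.165 0 0 0 0 -1" --pt "0.12 -0.22 0 0 0 0 -1" --pt "0.14 -0.267 0 0 0 0 -1"

```text
clock: 31.13
position: [0.3859, 0.0336, 0.1969]
eef_rot: [0.205, 3.135, -0.0]
ft_force: [0.8, -0.6, 1.1]
opening: -0.002
gripper_force: 0.0
```

```bash
python3 chk.py; python3 -c "
from h import *
f=np.load('c.npz');im2,d2=f['im2'],f['d2'];W=cloud('scene',d2);h=cv2.cvtColor(im2,cv2.COLOR_RGB2HSV)
m=((h[...,0]<6)|(h[...,0]>174))&(h[...,1]>160)&(h[...,2]>110)
rects('scene',m,'ball',(275,165,300,185),.106,1,W[...,2])
chain([((.387,.034,.085),172.6),((.485,.02,.085),172.6)])"
```

```text
backs n 606 zmed 0.0427 ctr [523.7 231.8] size [ 46.9 129.5] ang 82.6 mean [523.5 231.6]
backs n 595 zmed 0.0425 ctr [510.9 133.2] size [ 46.3 129.5] ang 82.78 mean [510.3 133.2]
sock n 87 zmed 0.0562 ctr [523.6 232.6] size [29.4 29.7] ang 32.71 mean [523.  232.4]
sock n 85 zmed 0.0561 ctr [509.8 134. ] size [26.3 29.2] ang 88.78 mean [510.7 133.4]
sock n 7 zmed 0.0473 ctr [480.3 245.7] size [15.4  5.6] ang 32.78 mean [479.8 245.5]
backS n 511 zmed 0.0406 ctr [528.9 228.8] size [ 46.4 135.5] ang 82.57 mean [531.5 228.2]
backS n 487 zmed 0.0407 ctr [515.2 130.4] size [ 45.7 133.5] ang 82.87 mean [518.6 130. ]
backS none
ball n 52 zmed 0.1154 ctr [427.4  24. ] size [26.3 20.7] ang 1.31 mean [428.2  24.5]
now [0.386  0.033  0.1971] 172.4
(0.387, 0.034, 0.085) 172.6 [-0.0019, 0.003, 0.2801, -0.0001, 0.0002, -0.0011]
(0.485, 0.02, 0.085) 172.6 [-0.2475, -0.0032, 0.0, 0.0, 0.0, 0.0]
```

View pics/chk.png

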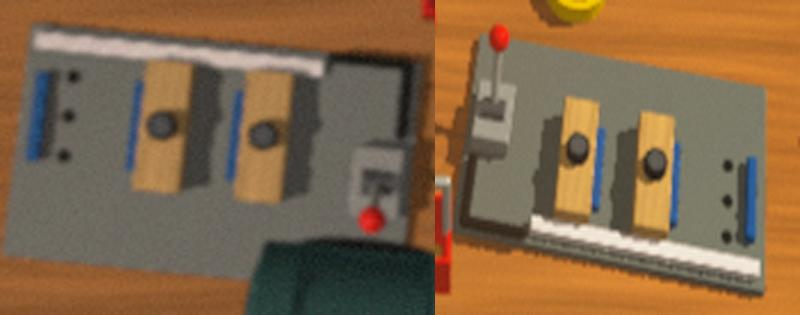

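Both backs lie home in bays 2 and 3, against the fence and their blue stops. The lever ball is at about (428,26) mm, so now I'll push it over.

servo_tool --pt "0 0 0.07 0 0 0 -1" --pt "0 0 0.16 0 0 0 -1" --pt "0 0 0.24 0 0 0 -1" --pt "0 0 0.28 0 0 0 -1" --pt "0 0 0.28 0 0 0 -1"

```text
clock: 31.65
position: [0.3856, 0.0351, 0.0822]
eef_rot: [-0.204, -3.131, -0.001]
ft_force: [-1.3, 0.2, 0.1]
opening: 0.001
gripper_force: 0.0
```

servo_tool --pt "-0.02 0 0 0 0 0 -1" --pt "-0.04 0 0 0 0 0 -1" --pt "-0.06 0 0 0 0 0 -1" --pt "-0.08 0 0 0 0 0 -1" --pt "-0.1 0 0 0 0 0 -1"

```text
clock: 32.07
position: [0.4283, 0.0291, 0.0854]
eef_rot: [0.205, 3.134, -0.0]
ft_force: [-0.8, -0.1, 1.1]
opening: 0.003
gripper_force: 0.6
```

servo_tool --pt "-0.02 0 0 0 0 0 -1" --pt "-0.04 0 0 0 0 0 -1" --pt "-0.06 0 0 0 0 0 -1" --pt "-0.08 0 0 0 0 0 -1" --pt "-0.1 0 0 0 0 0 -1"

```text
clock: 32.48
position: [0.4671, 0.024, 0.0847]
eef_rot: [-0.205, -3.135, -0.0]
ft_force: [-1.6, -0.3, -0.7]
opening: 0.002
gripper_force: 0.6
```

```bash
cat > lev.py <<'E'
from h import *
im2,d2=grab('scene');W=cloud('scene',d2);h=cv2.cvtColor(im2,cv2.COLOR_RGB2HSV)
m=((h[...,0]<6)|(h[...,0]>174))&(h[...,1]>160)&(h[...,2]>90)
rects('scene',m,'ball',(272,160,306,220),.106,2,W[...,2])
im2,d2=grab('top');W=cloud('top',d2);h=cv2.cvtColor(im2,cv2.COLOR_RGB2HSV)
m=((h[...,0]<6)|(h[...,0]>174))&(h[...,1]>160)&(h[...,2]>90)
rects('top',m,'ball',(255,225,290,285),.106,2,W[...,2])
print(sensors.get_obs()['ft_force']);chain([])
E
python3 lev.py
```

```text
ball n 56 zmed 0.1159 ctr [487.8  16.6] size [28.5 20.2] ang 1.52 mean [487.4  16.9]
ball none
[-0.3482359  -0.45299501 -0.02417513]
now [0.4677 0.0238 0.0847] 172.52
```

servo_tool --pt "-0.008 0 0 0 0 0 -1" --pt "-0.016 0 0 0 0 0 -1" --pt "-0.024 0 0 0 0 0 -1" --pt "-0.032 0 0 0 0 0 -1" --pt "-0.035 0 0 0 0 0 -1"

```text
clock: 33.0
position: [0.4769, 0.0227, 0.084]
eef_rot: [-0.204, -3.128, -0.0]
ft_force: [-23.0, 2.1, 12.8]
opening: -0.002
gripper_force: 12.8
```

servo_tool --pt "-0.003 0 0 0 0 0 -1" --pt "-0.006 0 0 0 0 0 -1" --pt "-0.009 0 0 0 0 0 -1" --pt "-0.012 0 0 0 0 0 -1" --pt "-0.012 0 0 0 0 0 -1"

```text
clock: 33.42
position: [0.4775, 0.0226, 0.0835]
eef_rot: [-0.203, -3.121, -0.001]
ft_force: [-39.6, 3.2, 26.4]
opening: -0.001
gripper_force: 23.5
```

```bash
python3 lev.py
```

```text
ball n 65 zmed 0.1102 ctr [502.   15.4] size [28.3 22.8] ang 1.04 mean [501.5  16.1]
ball none
[-39.93241101   3.14117342  25.78404605]
now [0.4775 0.0226 0.0836] 172.55
```

Lever is at its hard stop. I'll back off, lift clear and check.

servo_tool --pt "0.02 0 0 0 0 0 -1" --pt "0.06 0 0 0 0 0 -1" --pt "0.12 0 0 0 0 0 -1" --pt "0.18 0 0 0 0 0 -1" --pt "0.25 0 0 0 0 0 -1"

```text
clock: 33.93
position: [0.3856, 0.0346, 0.0848]
eef_rot: [0.205, 3.134, -0.0]
ft_force: [-0.0, 0.3, -0.3]
opening: -0.002
gripper_force: 0.0
```

servo_tool --pt "0 0 -0.08 0 0 0 -1" --pt "0 0 -0.16 0 0 0 -1" --pt "0 0 -0.24 0 0 0 -1" --pt "0 0 -0.32 0 0 0 -1" --pt "0 0 -0.36 0 0 0 -1"

```text
clock: 34.35
position: [0.3868, 0.0345, 0.2323]
eef_rot: [0.204, 3.131, -0.0]
ft_force: [1.0, 0.0, 1.2]
opening: -0.004
gripper_force: 0.0
```

servo_tool --pt "0 0 0 0 0 0 -1" --pt "0 0 0 0 0 0 -1" --pt "0 0 0 0 0 0 -1"

```text
clock: 34.6
position: [0.3856, 0.0347, 0.228]
eef_rot: [-0.205, -3.134, -0.0]
ft_force: [-1.0, 0.4, -1.3]
opening: 0.001
gripper_force: 0.0
```

```bash
python3 chk.py; python3 lev.py; python3 -c "
from h import *
f=np.load('c.npz');Z=cloud('top',f['d'])[...,2]
rects('top',(Z>.197)&(Z<.212),'bar',(285,150,335,185),.205,2,Z)
cv2.imwrite('pics/end.png',cv2.resize(f['im2'][130:320,120:440,::-1],None,fx=2.4,fy=2.4,interpolation=cv2.INTER_CUBIC))"
```

```text
backs n 606 zmed 0.0425 ctr [523.7 231.6] size [ 47.3 129.5] ang 82.6 mean [523.2 231.5]
backs n 600 zmed 0.0425 ctr [510.9 133.2] size [ 46.4 129.5] ang 82.85 mean [510. 133.]
sock n 90 zmed 0.0563 ctr [522.1 231.7] size [31.7 29.7] ang 10.46 mean [523.4 231.4]
sock n 83 zmed 0.0579 ctr [511.2 132.5] size [29.2 26.2] ang 88.3 mean [510.9 133.2]
sock n 6 zmed 0.0474 ctr [550.3 240.5] size [12.1  4.2] ang 74.32 mean [550.9 241. ]
backS n 510 zmed 0.0404 ctr [528.7 229. ] size [ 46.4 135. ] ang 82.36 mean [531.3 228.4]
backS n 493 zmed 0.0407 ctr [515.2 130.4] size [ 45.7 133.5] ang 82.87 mean [518.7 130. ]
backS none
ball n 62 zmed 0.1112 ctr [502.   15.4] size [28.3 22.8] ang 1.04 mean [501.4  15.6]
ball n 51 zmed 0.1143 ctr [499.   18.9] size [21.3 20. ] ang 61.72 mean [498.9  19. ]
[ 0.63699922 -0.54299786  0.27174082]
now [0.3855 0.0347 0.228 ] 172.53
bar n 154 zmed 0.2003 ctr [709.7 -83.2] size [19.4 87.3] ang 1.48 mean [713.3 -83.3]
bar n 145 zmed 0.2048 ctr [654.8 -82.2] size [115.1  13.2] ang 88.39 mean [651.5 -86.7]
```

View pics/end.png

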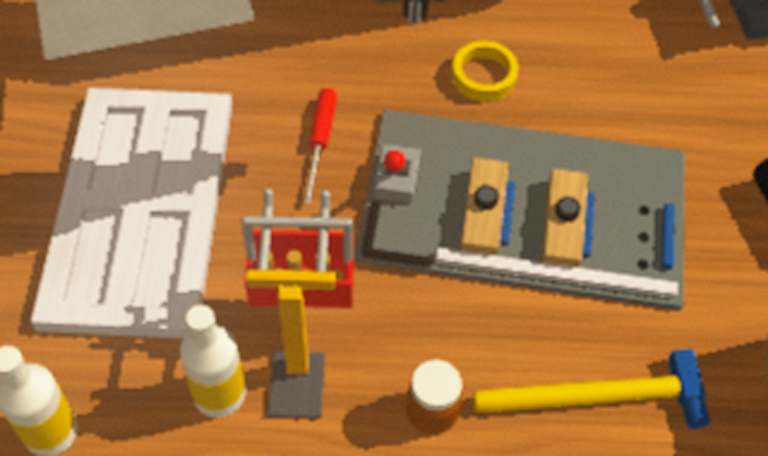

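The picture shows the caddy on both prongs, two backs home in the jig, an empty mould, and the lever over at about (395,160).

```bash
python3 -c "
from station import hand_in
print(hand_in())"
```

```text
the job is handed in; nothing more can be done
None
```

I handed the job in with the caddy hung across both prongs, both brush backs home in bays 2 and 3, the lever at its far stop, and the arm clear; the hand-in returned no verdict.

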